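# Empty the used glass knives into the sharps bin

## Robot

A 7-joint arm with a two-finger parallel gripper is mounted at the origin on a cart in front of the work surface, level with it; the furniture and walls round the work are solid. World frame = base frame: x ahead of the robot, y to its left, z up, the work surface at z = 0. Lengths are in m, angles in degrees, forces in N, time in s.
With the tool pointing down it reaches from about 0.425 to 0.875 m from the base axis. Payload 4.7 kg.
Tool frame: the origin (TCP) lies at the very end of the fingers, on their centre line; the grasp point (between the pads) lies 19 mm behind it; z points along the fingers, x is the direction in which the jaws open and shut, and the axes are right-handed (so a half turn about z gives the same grasp; the last joint's range is limited). The gripper opens to 87 mm and grips with 3 to 60 N. Pads are 19 mm wide; open, the fingers measure 117 mm over their backs; the gripper's body (75 mm by 190 mm) begins 51 mm behind the grasp point.
Start: joints at [-74.708, 18.392, -4.016, 83.108, 1.295, 78.541, -3.26], TCP at [0.163, 0.629, 0.223] pointing down, gripper open.
Joint ranges: [-163.93, 163.93], [-17.29, 119.83], [-79.2, 71.16], [3.27, 140.29], [-89.18, 269.18], [5.43, 117.66], [-154.24, 154.24]. Speed limits (degrees/s): [147.25, 147.25, 180, 180, 180, 180, 180].

## Interface

Orientations are given as [roll, pitch, yaw] about the fixed x, y, z axes, in that order (R = Rz(yaw) Ry(pitch) Rx(roll)).
In Python, from cell import get_obs, viewer, env gives the robot as it stands.
- The arm moves only by the tool jog_arm, never from a script. Its argument "moves" is a list of rows, each a list of 7 numbers: the finger opening in cm, from 0 to 8.7, then the shift along the tool's x, y, z in cm, then the turn, a rotation vector about the tool's x, y, z in rad. In form: [[hand, x, y, z, rx, ry, rz], ...]. A call has 1 to 12 rows; each row is the pose to reach, as a shift and turn from the pose measured when the call began, along the tool's axes at that moment; what a row does not reach only later rows make up. A row lasts 1/12 s, in which the tool goes at most 41.7 mm and 7.16 degrees, less where a joint would pass 70% of its speed; a pose out of reach is approached as far as the arm can. A call with a gripper value outside its range is refused whole. The fingers move at their own pace and stop on an object; "squeeze" is the grip in N (left out, the last holds). Time passes only in rows, so rows that repeat a pose let the fingers close. It gives the time, the measured TCP pose, the force and the opening at its end, in the units of the state.
- get_obs(): the state, without advancing time (a new reading comes with each control period).
- viewer.read_camera(name): name is "scene" or "side" or "wrist"; returns the picture (384x512x3 uint8, red, green, blue); there is no depth.
- viewer.camera_params(name): a dict with "fx", "fy", "cx", "cy" (pixels), "extrinsics" (4x4, takes a point from camera to world coordinates). Camera axes: x right, y up, looking along -z (the intrinsics and any distortion apply to the point x, -y, -z); pixel columns grow to the right and rows downward; lengths in m; the calibration is good to about 2 mm. A picture is of the moment at which its call begins: read the wrist's pose just before it. camera_params takes no time and is no camera call; for the wrist camera it gives the pose at the moment of the call.
- env.sign_off(): hands the job in, once; it reports no verdict.
The state is a dict: "time_s": time; "qpos": joint angles; "joint_velocities": joint speeds; "effort": joint torques, N m; "tool_pos": TCP position; "tool_rot": TCP orientation; "force": force on the tool from outside, world axes, zero at the start; "wrist_torque": the same for the moment, N m; "grip_width": finger opening in m.
Only numpy, scipy, OpenCV 4.12 (cv2) and the standard library are available. Lean on these libraries where they do the work, as an engineer would, in place of code of your own. Each camera call takes 0.05 s, during which the arm holds its last target. There are 200 camera calls.

## Task

Slide the red lid of the yellow sharps bin fully open, pick the steel pan up by its handle and tip all seven used glass knives out of it through the bin's mouth; the gripper must not touch the knives. Then stand the empty pan upright in the middle of its round blue mat again, and slide the lid fully shut. Leave the jar, vials, glue bottle, tape and loupe where they stand.

Things in the scene. Friction and masses are not known exactly. Their poses are not given: they have to be found in the camera images.
- bin: yellow sharps bin, 196 x 128 mm, deck top at z 82 mm, fixed in a grey bracket (210 x 142 mm); origin at table height under its centre. x axis: the long way, the way the lid slides; the mouth, a hole 84 mm (x) by 88 mm (y), is in the -x half, to the right as the robot sees it. Inside: one space 190 x 122 mm, z 8 to 78 mm. Rails, top at z 94 mm, along both long sides
- bin_mouth (a point): centre of the bin's mouth, at the level of the deck (82 mm above the table); axes as the bin's
- lid (a joint): travel of the red sliding lid along the bin's +x, in m: 0 shut over the mouth, 0.088 fully open (against its stop, over the rear of the deck); stiff, about 1.5 N; it stays where it is left
- lid_tab (a point): top centre of the upright red grip tab on the lid, 120 mm above the table; moves with the lid. The tab is 10 mm thick along the bin's x, 46 mm wide along its y and 30 mm tall above the lid plate, which is 94 x 102 x 4 mm with its top at 90 mm
- mat: round blue mat, 130 mm across, 3 mm thick, fixed to the table; origin under its centre. The pan's place
- pan: small steel pan (a cup with a straight side handle): 64 mm tall, outside 58 mm wide at the foot, 81 mm at the rim, wall 2 mm, inner floor at 3 mm; origin under the cup's centre, z up. The black handle is a level bar along the pan's -x, 14 x 14 mm, its centre line 44 mm above the underside, from 34 to 136 mm from the cup's axis. About 0.15 kg
- pan_handle (a point): point on the centre line of the pan's handle, 88 mm from the cup's axis and 44 mm above its underside; axes as the pan's
- knife0: used glass knife: pale green glass triangle with a right angle and blunt corners, legs about 22 mm, 6.4 mm thick, 12 g, one of seven lying in a heap in the pan; origin at its centre, z along its thickness. Smooth and slippery
- knife1: used glass knife: pale green glass triangle with a right angle and blunt corners, legs about 22 mm, 6.4 mm thick, 12 g, one of seven lying in a heap in the pan; origin at its centre, z along its thickness. Smooth and slippery
- knife2: used glass knife: pale green glass triangle with a right angle and blunt corners, legs about 22 mm, 6.4 mm thick, 12 g, one of seven lying in a heap in the pan; origin at its centre, z along its thickness. Smooth and slippery
- knife3: used glass knife: pale green glass triangle with a right angle and blunt corners, legs about 22 mm, 6.4 mm thick, 12 g, one of seven lying in a heap in the pan; origin at its centre, z along its thickness. Smooth and slippery
- knife4: used glass knife: pale green glass triangle with a right angle and blunt corners, legs about 22 mm, 6.4 mm thick, 12 g, one of seven lying in a heap in the pan; origin at its centre, z along its thickness. Smooth and slippery
- knife5: used glass knife: pale green glass triangle with a right angle and blunt corners, legs about 22 mm, 6.4 mm thick, 12 g, one of seven lying in a heap in the pan; origin at its centre, z along its thickness. Smooth and slippery
- knife6: used glass knife: pale green glass triangle with a right angle and blunt corners, legs about 22 mm, 6.4 mm thick, 12 g, one of seven lying in a heap in the pan; origin at its centre, z along its thickness. Smooth and slippery
- tool_jar: small clear glass jar with cleaning sticks standing in it, 57 mm wide, 118 mm tall with the sticks; origin under its centre; a bystander
- vial_a: screw-cap vial with a white cap, 23 mm wide, 57 mm tall; origin under its centre; a bystander
- vial_c: screw-cap vial with a turquoise cap, 23 mm wide, 63 mm tall; origin under its centre; a bystander
- glue_tube: small pink and white glue bottle, 20 mm wide, 70 mm tall; origin under its centre; a bystander
- tape_roll: roll of blue tape lying flat, 48 mm across, 18 mm tall; origin under its centre; a bystander
- loupe: black magnifier loupe, 40 mm wide, 35 mm tall; origin under its centre; a bystander

How it is judged:
By the outcome, as a careful person would: the job done as asked, in the order asked, and still so for the second after the job is handed in, with the robot touching nothing.
It also fails if it takes over 72 s, if anything falls off the work surface, if the arm or the gripper's body presses on something with over 40 N, if the wrist force passes 120 N, or if a joint passes its speed limit or range.

## Working session

There is one attempt and no reset: what is moved stays moved. The work goes in short steps, Python scripts to look and compute and a tool call to move; the robot and the scene stay as the last step left them, time stands still between calls to the robot, and variables do not carry over. Pictures are saved under pics/ and viewed, and the job is handed in when it is done.

Besides the shell and the picture viewer there is one more tool, called after "Request:" as a command line: name --pt "numbers of a row" for each row, then --argument value for the rest. jog_arm: Moves the arm, as the interface text tells. Its arguments: {"type":"object","properties":{"moves":{"type":"array"},"squeeze":{"type":"number"}},"required":["moves"]}

```bash
mkdir -p pics; ls; python3 - <<'E'
from cell import get_obs, viewer
import cv2, numpy as np
o=get_obs(); print({k:np.round(v,3) for k,v in o.items()})
for n in ("scene","side","wrist"):
    p=viewer.camera_params(n); print(n,{k:(np.round(v,4).tolist()) for k,v in p.items()})
    im=viewer.read_camera(n); cv2.imwrite(f"pics/{n}0.png",cv2.resize(im[:,:,::-1],(800,600),interpolation=cv2.INTER_CUBIC))
E
```

```text
pics
{'time_s': np.float64(0.0), 'qpos': array([-74.709,  18.44 ,  -4.014,  83.175,   1.294,  78.541,  -3.26 ]), 'joint_velocities': array([ 0.006, -0.006, -0.007,  0.044, -0.018, -0.02 , -0.023]), 'effort': array([-0.0000e+00, -4.9129e+01, -4.0400e-01, -3.1252e+01, -6.4000e-02,
        4.4000e-02,  0.0000e+00]), 'tool_pos': array([0.162, 0.629, 0.221]), 'tool_rot': array([1.79994e+02, 1.10000e-01, 7.55180e+01]), 'force': array([-0.177,  0.068, -0.831]), 'wrist_torque': array([ 0.001, -0.036,  0.034]), 'grip_width': np.float64(0.087)}
scene {'fx': 464.3857, 'fy': 464.3857, 'cx': 253.7388, 'cy': 197.7319, 'extrinsics': [[-0.5248, 0.5612, -0.64, -0.3264], [-0.8512, -0.3413, 0.3987, 0.5108], [0.0054, 0.754, 0.6568, 1.0194], [0.0, 0.0, 0.0, 1.0]]}
side {'fx': 419.945, 'fy': 419.945, 'cx': 261.5094, 'cy': 187.0013, 'extrinsics': [[-0.9584, 0.1617, -0.2353, 0.3591], [-0.2844, -0.4684, 0.8365, 0.7827], [0.025, 0.8686, 0.4949, 0.604], [0.0, 0.0, 0.0, 1.0]]}
wrist {'fx': 333.161, 'fy': 333.161, 'cx': 251.5285, 'cy': 193.9748, 'extrinsics': [[0.2502, -0.9371, -0.2433, 0.0965], [0.9682, 0.2417, 0.0647, 0.6458], [-0.0019, -0.2518, 0.9678, 0.3828], [0.0, 0.0, 0.0, 1.0]]}
```

View pics/scene0.png

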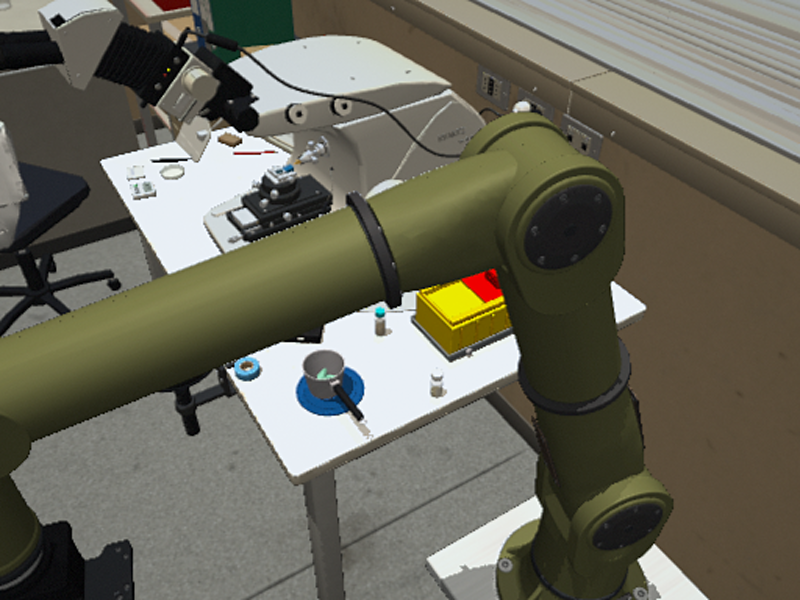

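View pics/side0.png

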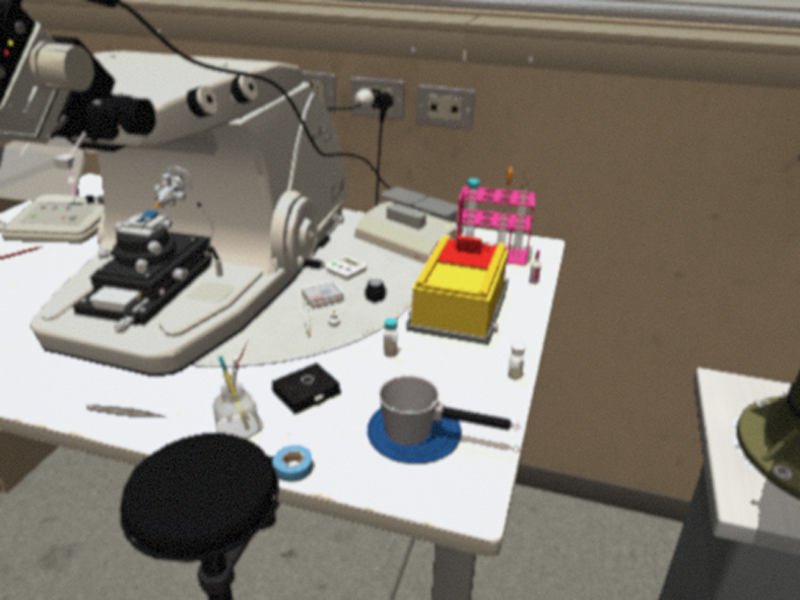

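View pics/wrist0.png

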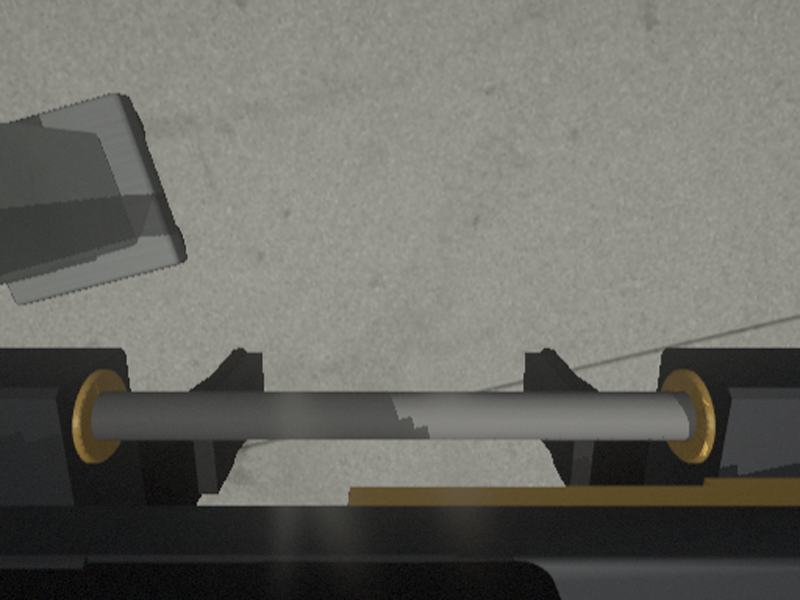

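```bash
cat > h.py <<'E'
from cell import get_obs, viewer
import cv2, numpy as np
def crop(n,x0,y0,x1,y1,s,name):
    im=viewer.read_camera(n)[y0:y1,x0:x1,::-1]
    im=cv2.resize(im,None,fx=s,fy=s,interpolation=cv2.INTER_CUBIC)
    for k in range((x0+19)//20*20,x1,20): cv2.putText(im,str(k),((k-x0)*s,9),0,.35,(255,0,255)); cv2.line(im,((k-x0)*s,0),((k-x0)*s,im.shape[0]),(255,0,255) if k%100==0 else (160,160,160),1)
    for k in range((y0+19)//20*20,y1,20): cv2.putText(im,str(k),(0,(k-y0)*s),0,.35,(255,0,255)); cv2.line(im,(0,(k-y0)*s),(im.shape[1],(k-y0)*s),(160,160,160),1)
    cv2.imwrite(f"pics/{name}.png",im)
def ray(n,u,v,p=None):
    p=p or viewer.camera_params(n); E=np.array(p["extrinsics"])
    d=E[:3,:3]@np.array([(u-p["cx"])/p["fx"],-(v-p["cy"])/p["fy"],-1]); return E[:3,3],d/np.linalg.norm(d)
def atz(n,u,v,z,p=None):
    o,d=ray(n,u,v,p); return o+d*(z-o[2])/d[2]
def proj(n,P,p=None):
    p=p or viewer.camera_params(n); E=np.array(p["extrinsics"]); c=E[:3,:3].T@(np.array(P)-E[:3,3])
    return np.array([p["cx"]+p["fx"]*c[0]/-c[2],p["cy"]-p["fy"]*c[1]/-c[2]])
def tri(rs):
    A=np.zeros((3,3));b=np.zeros(3)
    for o,d in rs: M=np.eye(3)-np.outer(d,d);A+=M;b+=M@o
    x=np.linalg.solve(A,b); return x,[np.linalg.norm((np.eye(3)-np.outer(d,d))@(x-o)) for o,d in rs]
E
python3 - <<'E'
from h import *
crop("side",225,140,365,230,5,"s1"); crop("side",225,230,345,305,6,"s2")
crop("scene",180,160,340,280,5,"c1")
E
```

```text
(no output)
```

View pics/s1.png

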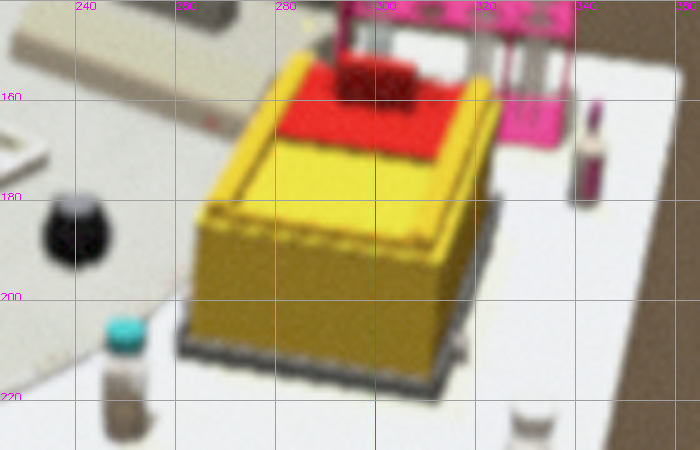

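View pics/s2.png

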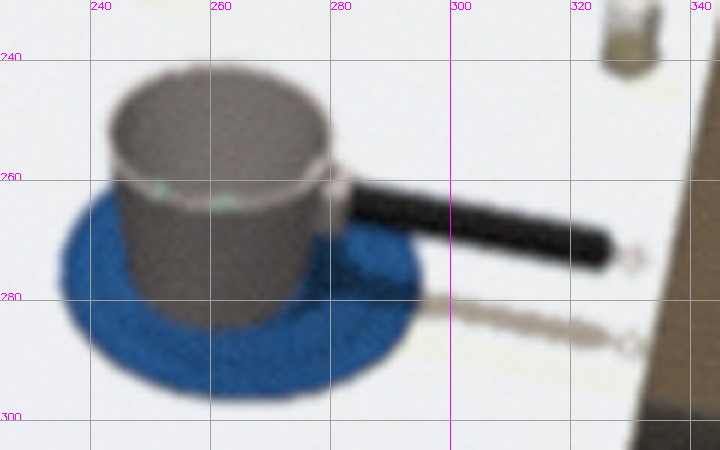

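View pics/c1.png

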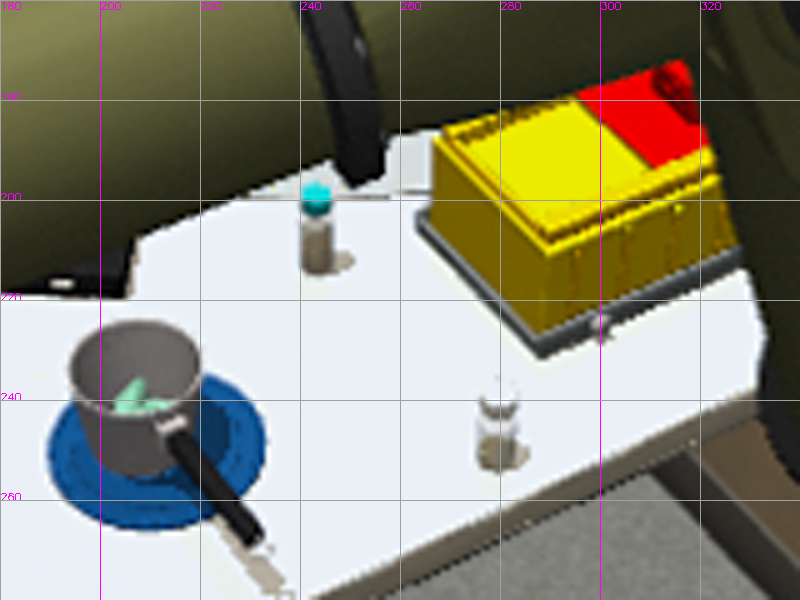

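```bash
python3 - <<'E'
from h import *
a=lambda *s:np.round(s[0],3).tolist()
S=lambda u,v,z:atz("side",u,v,z); C=lambda u,v,z:atz("scene",u,v,z)
T=lambda su,sv,cu,cv:tri([ray("side",su,sv),ray("scene",cu,cv)])
print("bin top near corner L tri",T(264.5,182.5,267,187.5)); print("near R",T(313,192,289.5,210.5))
print("bracket nearR",T(312.5,220,288,231)," nearL",T(260.5,210.5,263.5,204.5))
for z in(.09,.094): print(z,[a(S(*p,z)) for p in((264.5,182.5),(313,192),(324.5,159.5),(288,150))],[a(C(*p,z)) for p in((267,187.5),(289.5,210.5))])
print("lid front corners z.09",[a(S(*p,.088)) for p in((280,167),(312,171.5))],[a(C(*p,.088)) for p in((296,179),(311,193))])
print("tab top",[a(S(*p,.12)) for p in((292.5,150.5),(308,153.5))])
print("mat L,R z.003 side",a(S(235.2,276,.003)),a(S(295.5,278,.003)),"bot",a(S(266,297,.003)),"scene",[a(C(*p,.003)) for p in((189.5,250),(233.5,248),(210,266))])
print("rim side z.067",[a(S(*p,.067)) for p in((243,252.5),(280,253),(262,241),(261.5,265))],"scene",[a(C(*p,.067)) for p in((194,233),(220.5,232),(207,224),(206,242.5))])
print("handle end tri",T(326,268,231.5,268), T(284,262,215,245.5))
print("handle z.047",[a(S(*p,.047)) for p in((284,263),(325,271))],[a(C(*p,.047)) for p in((215,246),(231,267))])
for n,b in dict(vial_a=((331,240),(279.5,253)),vial_c=((250,226.5),(243.5,213.5))).items(): print(n,T(*b[0],*b[1]))
print("glue",a(S(342,180,0)),"loupe",a(S(240,192,0)),"tape",a(S(187,296,.01)),"jar",a(S(151,275,0)),"tape scene",a(C(157,236,.01)))
E
```

```text
bin top near corner L tri (array([ 0.6045668 , -0.11800458,  0.08521413]), [np.float64(0.0005515699239888041), np.float64(0.0005515699239887402)])
near R (array([ 0.48005671, -0.11730382,  0.08301412]), [np.float64(0.0010667363373999255), np.float64(0.0010667363374000213)])
bracket nearR (array([ 0.47376105, -0.11258915,  0.00422524]), [np.float64(0.0013420237013349024), np.float64(0.0013420237013350557)])  nearL (array([ 0.61286197, -0.11212982,  0.00568572]), [np.float64(0.0025092695132167657), np.float64(0.002509269513216965)])
0.09 [[0.603, -0.111, 0.09], [0.478, -0.104, 0.09], [0.48, -0.294, 0.09], [0.592, -0.322, 0.09]] [[0.599, -0.114, 0.09], [0.475, -0.114, 0.09]]
0.094 [[0.601, -0.104, 0.094], [0.477, -0.097, 0.094], [0.479, -0.286, 0.094], [0.59, -0.313, 0.094]] [[0.595, -0.112, 0.094], [0.472, -0.111, 0.094]]
lid front corners z.09 [[0.588, -0.211, 0.088], [0.5, -0.214, 0.088]] [[0.589, -0.218, 0.088], [0.508, -0.218, 0.088]]
tab top [[0.566, -0.258, 0.12], [0.522, -0.254, 0.12]]
mat L,R z.003 side [0.59, 0.147, 0.003] [0.467, 0.114, 0.003] bot [0.511, 0.186, 0.003] scene 
[... 327 characters left out ...]
177413]), [np.float64(0.003039027503087235), np.float64(0.0030390275030870604)]) (array([0.49247308, 0.12856994, 0.0544791 ]), [np.float64(0.0027299799130794354), np.float64(0.002729979913079418)])
handle z.047 [[0.491, 0.126, 0.047], [0.408, 0.124, 0.047]] [[0.5, 0.125, 0.047], [0.409, 0.124, 0.047]]
vial_a (array([ 0.41502977, -0.04153468,  0.00324507]), [np.float64(0.00055983237936473), np.float64(0.000559832379364613)])
vial_c (array([ 6.17227984e-01, -3.87409315e-02,  2.75032808e-04]), [np.float64(0.0005943389845332202), np.float64(0.0005943389845332279)])
glue [0.428, -0.359, 0.0] loupe [0.696, -0.191, 0.0] tape [0.657, 0.238, 0.01] jar [0.76, 0.196, 0.0] tape scene [0.659, 0.24, 0.01]
```

```bash
cat >> h.py <<'E'
from scipy.spatial.transform import Rotation as Ro
def rot(rpy): return Ro.from_euler("xyz",rpy,degrees=True)
def plan(*targets):
    o=get_obs(); R0=rot(o["tool_rot"]); p0=np.array(o["tool_pos"])
    print("t",round(float(o["time_s"]),2),"tcp",np.round(p0,4),"rot",np.round(o["tool_rot"],1),"F",np.round(o["force"],1),"w",round(float(o["grip_width"]),4),"q",np.round(o["qpos"],2).tolist())
    for P,R in targets:
        R=rot(R) if not hasattr(R,"as_matrix") else R
        d=R0.inv().apply(np.array(P)-p0)*100; r=(R0.inv()*R).as_rotvec()
        print(np.round(d,2).tolist(),np.round(r,3).tolist(),"rows",round(np.linalg.norm(d)/4.17,1),round(np.degrees(np.linalg.norm(r))/7.16,1))
E
python3 - <<'E'
from h import *
plan(([.45,.30,.24],[180,0,90]))
E
```

```text
t 0.3 tcp [0.1626 0.6292 0.2222] rot [180.    0.   75.5] F [ 0.4 -0.5 -1.1] w 0.087 q [-74.71, 18.41, -4.02, 83.13, 1.29, 78.54, -3.26]
[-24.68, 36.06, -1.76] [-0.0, 0.001, -0.253] rows 10.5 2.0
```

Request:
jog_arm --pt "8.7 -24.5 36.1 -2 0 0 -0.25" --pt "8.7 -24.5 36.1 -2 0 0 -0.25" --pt "8.7 -24.5 36.1 -2 0 0 -0.25" --pt "8.7 -24.5 36.1 -2 0 0 -0.25" --pt "8.7 -24.5 36.1 -2 0 0 -0.25" --pt "8.7 -24.5 36.1 -2 0 0 -0.25" --pt "8.7 -24.5 36.1 -2 0 0 -0.25" --pt "8.7 -24.5 36.1 -2 0 0 -0.25" --pt "8.7 -24.5 36.1 -2 0 0 -0.25" --pt "8.7 -24.5 36.1 -2 0 0 -0.25" --pt "8.7 -24.5 36.1 -2 0 0 -0.25" --pt "8.7 -24.5 36.1 -2 0 0 -0.25"

```text
time_s: 1.3
tool_pos: [0.4553, 0.2956, 0.2429]
tool_rot: [179.9, 0.1, 89.3]
force: [-0.1, 0.1, -0.7]
grip_width: 0.0868
```

```bash
python3 - <<'E'
from h import *
plan(([.49,-.05,.24],[180,0,90]),([.45,.126,.24],[180,0,90]))
im=viewer.read_camera("scene"); cv2.imwrite("pics/sc2.png",cv2.resize(im[:,:,::-1],(800,600)))
E
```

```text
t 1.3 tcp [0.4553 0.2956 0.2429] rot [1.799e+02 1.000e-01 8.930e+01] F [-0.1  0.1 -0.7] w 0.0868 q [-46.62, 4.59, 11.37, 97.23, -0.73, 78.22, 54.11]
[-34.51, 3.92, 0.38] [0.003, 0.002, -0.013] rows 8.3 0.1
[-16.96, -0.31, 0.33] [0.003, 0.002, -0.013] rows 4.1 0.1
```

View pics/sc2.png

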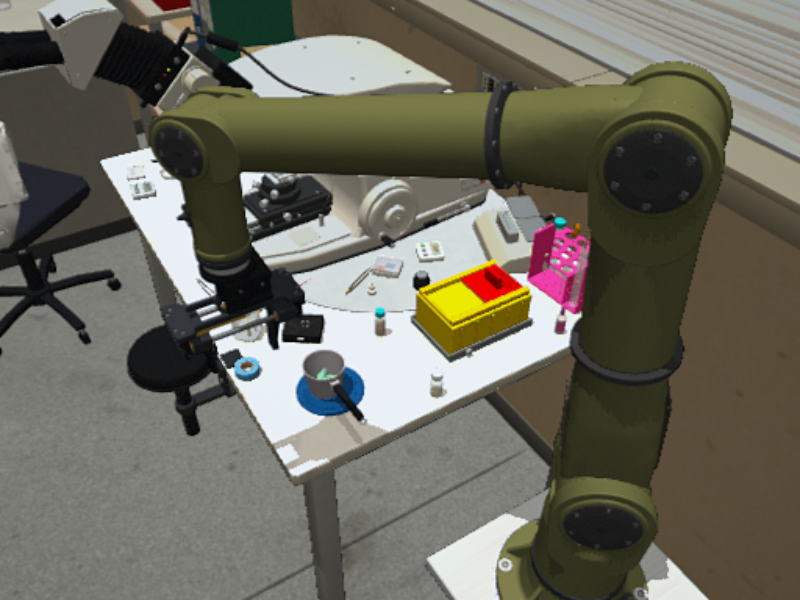

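```bash
python3 - <<'E'
from h import *
crop("scene",260,160,345,230,9,"c3")
crop("scene",185,215,245,275,10,"c4")
E
```

```text
(no output)
```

View pics/c3.png

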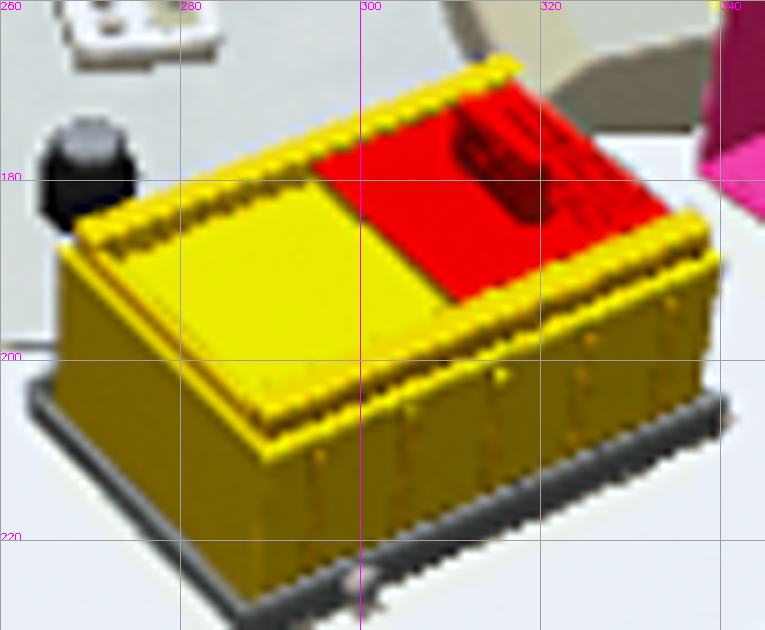

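View pics/c4.png

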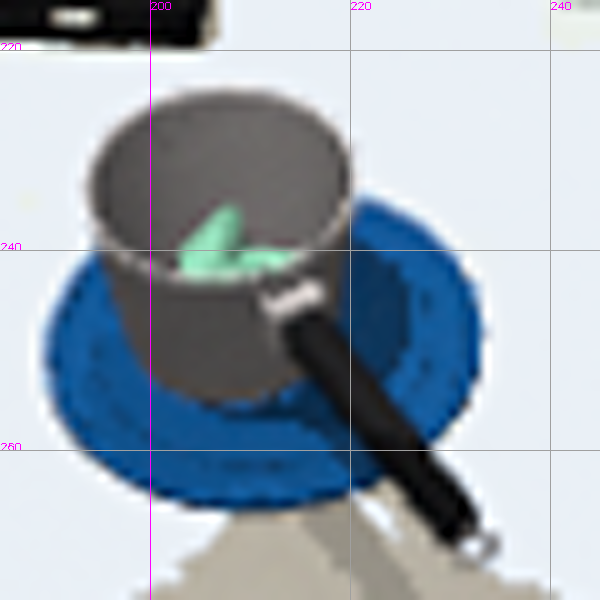

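Request:
jog_arm --pt "8.7 -17 2 -2 0 0 -0.013" --pt "8.7 -17 2 -2 0 0 -0.013" --pt "8.7 -17 2 -2 0 0 -0.013" --pt "8.7 -17 2 -2 0 0 -0.013" --pt "8.7 -17 2 -2 0 0 -0.013" --pt "8.7 -17 2 -2 0 0 -0.013"

```text
time_s: 1.95
tool_pos: [0.47, 0.131, 0.263]
tool_rot: [180.0, -0.1, 90.4]
force: [0.3, 0.9, 0.4]
grip_width: 0.0871
```

```bash
python3 - <<'E'
from h import *
plan(([.50,-.2,.26],[180,0,90]))
import json
p=viewer.camera_params("wrist"); im=viewer.read_camera("wrist"); cv2.imwrite("pics/w1.png",im[:,:,::-1]); json.dump({k:np.array(v).tolist() for k,v in p.items()},open("w1.json","w"))
cv2.imwrite("pics/w1b.png",cv2.resize(im[:,:,::-1],(800,600)))
E
```

```text
t 1.95 tcp [0.47  0.131 0.263] rot [ 1.80e+02 -1.00e-01  9.04e+01] F [0.3 0.9 0.4] w 0.0871 q [-38.22, -3.18, 18.88, 102.51, 0.99, 80.45, 70.92]
[-33.13, 2.74, 0.27] [0.001, -0.001, 0.008] rows 8.0 0.1
```

View pics/w1b.png

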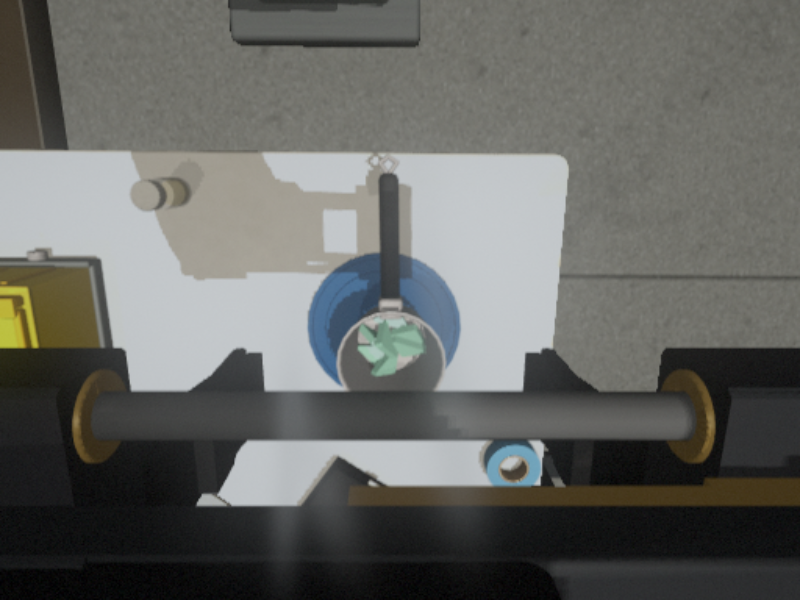

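```bash
python3 - <<'E'
from h import *
import json
from scipy.optimize import least_squares
W=json.load(open("w1.json")); cams={c:viewer.camera_params(c) for c in("side","scene")}; cams["wrist"]=W
k=1/1.5625
mat=dict(scene=[(189.5,250),(233,247),(210,266),(231,240)],side=[(235.2,276),(295.5,278),(266,297),(248,293)],wrist=[(307.5*k,325*k),(460.5*k,325*k),(384*k,253*k)])
rim=dict(scene=[(193.8,234),(220.2,234),(208,223.8),(206,243)],side=[(243,252.5),(280,253),(262,240.5),(261.5,265.3)],wrist=[(337.5*k,362*k),(445*k,362*k)])
def fit(d,z,r,name):
    for z_ in (z,None):
        f=lambda v:[np.hypot(*(atz(c,*p,(z if z_ else v[2]),cams[c])[:2]-v[:2]))-r for c in d for p in d[c]]
        s=least_squares(f,[.54,.13,z][:2 if z_ else 3]); print(name,np.round(s.x,4),"rms mm",round(1e3*np.sqrt(np.mean(s.fun**2)),2),np.round(s.fun*1e3,1))
fit(mat,.003,.065,"mat"); fit(rim,.067,.0405,"rim")
for c in rim: print(c,[np.round(least_squares(lambda v:[np.hypot(*(atz(c,*p,z,cams[c])[:2]-v))-r for p in d[c]],[.54,.13]).x,4).tolist() for d,z,r in((mat,.003,.065),(rim,.067,.0405))])
r=lambda c,u,v:ray(c,u,v,cams[c])
print("tip",tri([r("wrist",389*k,175*k),r("side",326,268.5),r("scene",231.5,268)]))
print("handle root", [np.round(atz(c,u,v,.047,cams[c]),4) for c,u,v in(("wrist",389*k,180*k),("wrist",390*k,298*k),("scene",231,268),("scene",216,248.5),("side",325.5,270.5),("side",285,263.5))])
print("vial_a cap top",tri([r("wrist",146*k,195*k),r("side",331,222)]))
T=lambda su,sv,cu,cv:tri([r("side",su,sv),r("scene",cu,cv)])
print("tab top: near-y L/R corner", T(292.5,152,310.5,172.5))
S=lambda c,u,v,z:np.round(atz(c,u,v,z,cams[c]),4).tolist()
print("lid front corners",S("scene",294.5,178,.09),S("scene",311,193,.09),S("side",280,167,.09),S("side",312,171.5,.09))
print("rail ends scene near",S("scene",269,185,.094),S("scene",289,206,.094),"far",S("scene",317,167,.094),S("scene",338,184.5,.094))
print("deck-edge corners scene z.082",S("scene",266.5,188,.082),S("scene",289.5,211,.082),S("scene",340,189.5,.082))
print("bracket",S("scene",263.5,205,.006),S("scene",288,230.5,.006),S("scene",341,206,.006))
print("tab scene top corners",S("scene",311,172,.12),S("scene",320.5,179,.12))
E
```

```text
mat [0.5319 0.1226] rms mm 1.65 [-1.  -0.5 -0.5  3.3 -2.2  0.2  1.8  1.1 -1.4  0.8 -2.3]
mat [0.5321 0.1224 0.0026] rms mm 1.65 [-0.8 -0.6 -0.6  3.3 -2.3  0.3  1.6  0.8 -1.5  1.  -2.3]
rim [0.5388 0.13  ] rms mm 2.38 [-3.9 -1.5 -0.7 -3.2 -3.  -2.7 -2.7  1.5 -1.2 -1.2]
rim [0.5399 0.1291 0.0652] rms mm 2.26 [-3.4 -1.9 -0.3 -3.5 -3.7 -1.9 -1.5  0.6 -2.  -0.1]
scene [[0.5326, 0.1211], [0.5395, 0.1282]]
side [[0.5304, 0.1239], [0.5382, 0.1319]]
wrist [[0.5343, 0.1237], [0.5491, 0.1301]]
tip (array([0.40531537, 0.12592317, 0.05203971]), [np.float64(0.0021450847642192497), np.float64(0.0026064510341018625), np.float64(0.003151062192274918)])
handle root [array([0.4103, 0.1275, 0.047 ]), array([0.4961, 0.1287, 0.047 ]), array([0.4059, 0.1257, 0.047 ]), array([0.4903, 0.1267, 0.047 ]), array([0.407 , 0.1225, 0.047 ]), array([0.4892, 0.1271, 0.047 ])]
vial_a cap top (array([ 0.42117493, -0.04164966,  0.05432721]), [np.float64(0.0003994600937687796), np.float64(0.0003994600937689319)])
tab top: near-y L/R corner (array([ 0.56472377, -0.25514511,  0.11632694]), [np.float64(0.0008151540980514796), np.float64(0.0008151540980513542)])
lid front corners [0.5932, -0.2155, 0.09] [0.5063, -0.216, 0.09] [0.5872, -0.2073, 0.09] [0.4999, -0.2099, 0.09]
rail ends scene near [0.6021, -0.1237, 0.094] [0.4889, -0.1209, 0.094] far [0.5981, -0.3093, 0.094] [0.4916, -0.3103, 0.094]
deck-edge corners scene z.082 [0.6058, -0.117, 0.082] [0.4804, -0.1176, 0.082] [0.4796, -0.3104, 0.082]
bracket [0.6137, -0.1126, 0.006] [0.4757, -0.1139, 0.006] [0.4782, -0.3259, 0.006]
tab scene top corners [0.5612, -0.2542, 0.12] [0.5177, -0.2581, 0.12]
```

Request:
jog_arm --pt "8.7 -33 1.5 -1 0 0 0.008" --pt "8.7 -33 1.5 -1 0 0 0.008" --pt "8.7 -33 1.5 -1 0 0 0.008" --pt "8.7 -33 1.5 -1 0 0 0.008" --pt "8.7 -33 1.5 -1 0 0 0.008" --pt "8.7 -33 1.5 -1 0 0 0.008" --pt "8.7 -33 1.5 -1 0 0 0.008" --pt "8.7 -33 1.5 -1 0 0 0.008" --pt "8.7 -33 1.5 -1 0 0 0.008"

```text
time_s: 2.75
tool_pos: [0.488, -0.2022, 0.2723]
tool_rot: [-180.0, 0.2, 89.8]
force: [-1.3, -0.3, 0.5]
grip_width: 0.087
```

```bash
python3 - <<'E'
from h import *
plan(([.544,-.26,.15],[180,0,90]))
import json
p=viewer.camera_params("wrist"); im=viewer.read_camera("wrist"); json.dump({k:np.array(v).tolist() for k,v in p.items()},open("w2.json","w"))
cv2.imwrite("pics/w2b.png",cv2.resize(im[:,:,::-1],(800,600)))
E
```

```text
t 2.75 tcp [ 0.488  -0.2022  0.2723] rot [-180.     0.2   89.8] F [-1.3 -0.3  0.5] w 0.087 q [-20.49, 1.62, 41.21, 97.33, -0.9, 81.38, 110.66]
[-5.72, 5.61, 12.25] [-0.0, 0.003, -0.003] rows 3.5 0.0
```

View pics/w2b.png

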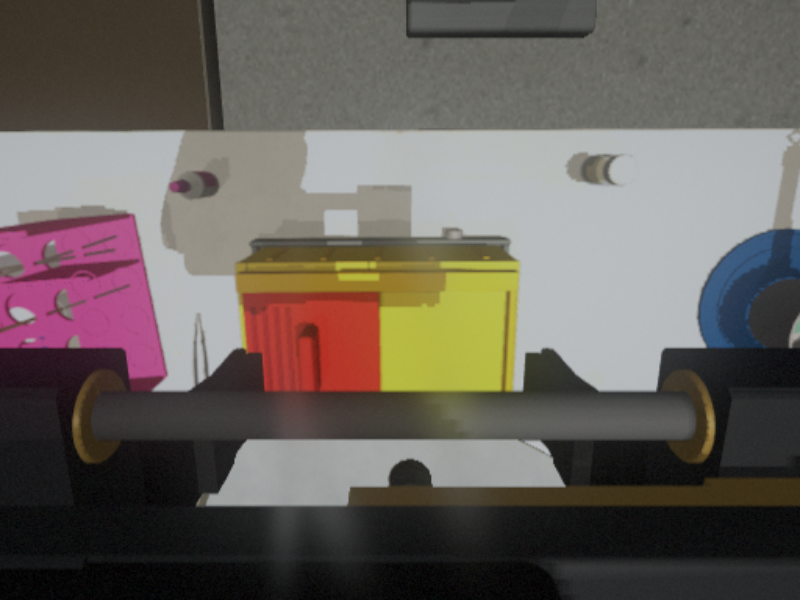

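```bash
python3 - <<'E'
from h import *
import json
W=json.load(open("w2.json"));k=1/1.5625
S=lambda u,v,z:np.round(atz("wrist",u*k,v*k,z,W),4).tolist()
print("tab top L/R",S(299,327,.12),S(318,327,.12),"seam",S(380,293,.09),S(380,390,.09),"deck ends",S(237,263,.082),S(518,263,.082))
print("bracket",S(252,238,.006),S(509,238,.006),"rack",S(136,214,.1),S(166,378,0.1),"glue tip",S(175,187,.07))
im=cv2.imread("pics/w2b.png")[230:420,220:540]; cv2.imwrite("pics/w2c.png",cv2.resize(im,None,fx=2.5,fy=2.5))
E
```

```text
tab top L/R [0.5168, -0.2626, 0.12] [0.5168, -0.2506, 0.12] seam [0.502, -0.2122, 0.09] [0.5731, -0.2129, 0.09] deck ends [0.4826, -0.3102, 0.082] [0.4831, -0.1179, 0.082]
bracket [0.4754, -0.3196, 0.006] [0.476, -0.1083, 0.006] rack [0.4477, -0.3663, 0.1] [0.5595, -0.3599, 0.1] glue tip [0.4321, -0.3521, 0.07]
```

View pics/w2c.png

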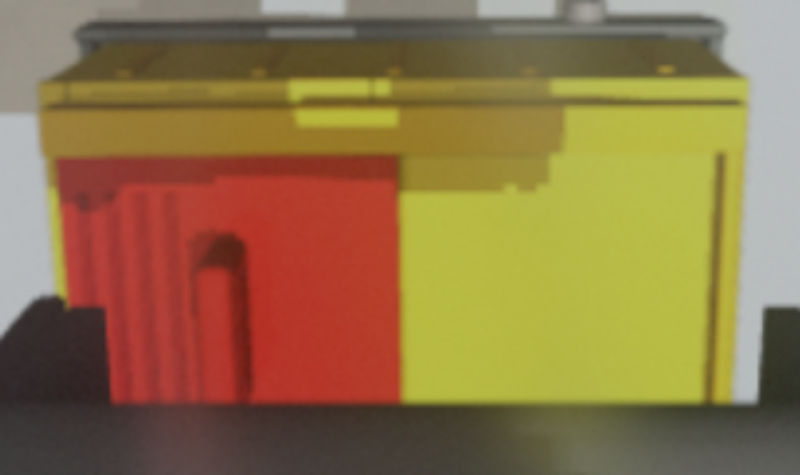

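Request:
jog_arm --pt "4 -5.6 5.4 8 0 0.003 -0.003" --pt "4 -5.6 5.4 8 0 0.003 -0.003" --pt "4 -5.6 5.4 10 0 0.003 -0.003" --pt "4 -5.6 5.4 13 0 0.003 -0.003" --pt "4 -5.6 5.4 15 0 0.003 -0.003" --pt "4 -5.6 5.4 17.6 0 0.003 -0.003" --pt "4 -5.6 5.4 17.6 0 0.003 -0.003" --pt "4 -5.6 5.4 17.6 0 0.003 -0.003" --pt "0.5 -5.6 5.4 17.6 0 0.003 -0.003" --pt "0.5 -5.6 5.4 17.6 0 0.003 -0.003" --pt "0.5 -5.6 5.4 17.6 0 0.003 -0.003" --pt "0.5 -5.6 5.4 17.6 0 0.003 -0.003" --squeeze 30

```text
time_s: 3.8
tool_pos: [0.5429, -0.2534, 0.0962]
tool_rot: [-180.0, -0.2, 90.2]
force: [0.7, -2.0, -0.9]
grip_width: 0.0209
```

Request:
jog_arm --pt "0.5 -0.3 0 0 0 0 0" --pt "0.5 -0.3 0 0 0 0 0" --pt "0.5 -0.3 0 0 0 0 0" --pt "0.5 -0.3 0 0 0 0 0"

```text
time_s: 4.13
tool_pos: [0.5429, -0.2571, 0.0964]
tool_rot: [180.0, -0.1, 90.2]
force: [-0.8, -1.6, 1.2]
grip_width: 0.0095
```

```bash
python3 - <<'E'
from h import *
plan(([.543,-.168,.096],[180,0,90]))
E
```

```text
t 4.13 tcp [ 0.5429 -0.2571  0.0964] rot [ 1.80e+02 -1.00e-01  9.02e+01] F [-0.8 -1.6  1.2] w 0.0095 q [-11.43, 21.42, 41.82, 100.26, -15.81, 64.37, 125.54]
[8.91, 0.04, 0.07] [0.0, -0.002, 0.003] rows 2.1 0.0
```

Request:
jog_arm --pt "0.5 1.5 0 0 0 0 0" --pt "0.5 3 0 0 0 0 0" --pt "0.5 4.5 0 0 0 0 0" --pt "0.5 6 0 0 0 0 0" --pt "0.5 7.5 0 0 0 0 0" --pt "0.5 8.5 0 0 0 0 0" --pt "0.5 9 0 0 0 0 0" --pt "0.5 9.2 0 0 0 0 0" --pt "0.5 9.2 0 0 0 0 0" --pt "0.5 9.2 0 0 0 0 0"

```text
time_s: 4.97
tool_pos: [0.5425, -0.1745, 0.0965]
tool_rot: [179.8, 0.6, 89.9]
force: [6.5, -18.4, -11.0]
grip_width: 0.0097
```

Request:
jog_arm --pt "0.5 0.3 0 0 0 0 0" --pt "0.5 0.6 0 0 0 0 0" --pt "0.5 0.6 0 0 0 0 0"

```text
time_s: 5.22
tool_pos: [0.5426, -0.1746, 0.0965]
tool_rot: [179.7, 1.1, 89.7]
force: [4.7, -13.7, -8.1]
grip_width: 0.0097
```

```bash
python3 - <<'E'
from h import *
plan(([.543,-.168,.096],[180,0,90]))
crop("side",225,140,365,230,5,"s5")
crop("scene",260,140,345,230,8,"c5")
E
```

```text
t 5.22 tcp [ 0.5426 -0.1746  0.0965] rot [179.7   1.1  89.7] F [  4.7 -13.7  -8.1] w 0.0097 q [-21.11, 16.48, 41.34, 105.26, -11.18, 61.97, 113.94]
[0.66, 0.04, 0.03] [0.006, 0.019, -0.005] rows 0.2 0.2
```

View pics/s5.png

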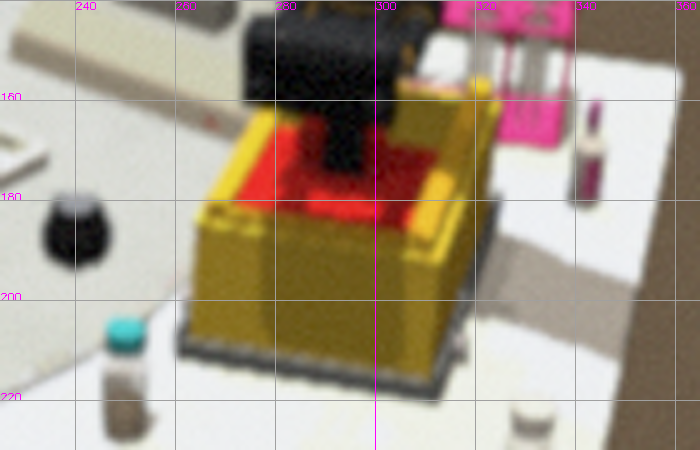

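View pics/c5.png

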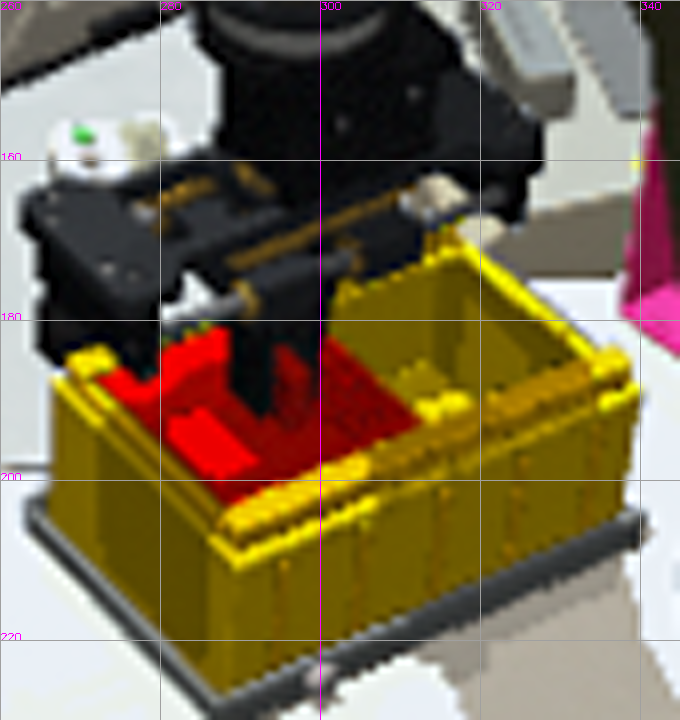

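```bash
python3 - <<'E'
from h import *
S=lambda u,v,z,c="scene":np.round(atz(c,u,v,z),4).tolist()
print("near edge",S(272.5,187,.09),S(288,202.5,.09),"far edge",S(302.5,183,.09),S(313,193,.09),"before (294.5,178)(311,193)->-.2155")
print("side near",S(274,181,.09,"side"),S(306,185,.09,"side"),"before -.207..-.21 far->", S(312,171.5,.09,"side"))
E
```

```text
near edge [0.5922, -0.1304, 0.09] [0.5069, -0.1301, 0.09] far edge [0.5594, -0.2225, 0.09] [0.503, -0.2213, 0.09] before (294.5,178)(311,193)->-.2155
side near [0.5822, -0.126, 0.09] [0.5007, -0.1323, 0.09] before -.207..-.21 far-> [0.4999, -0.2099, 0.09]
```

Request:
jog_arm --pt "3 0 0 0 0 0 0" --pt "3 0 0 0 0 0 0" --pt "3 0 0 -1 0 0 0" --pt "3 0 0 -4 0 0 0" --pt "3 0 0 -8 0 0 0" --pt "3 0 0 -12 0 0 0" --pt "3 0 0 -16 0 0 0" --pt "3 0 0 -16 0 0 0"

```text
time_s: 5.98
tool_pos: [0.5455, -0.1718, 0.2658]
tool_rot: [178.9, 1.1, 89.8]
force: [1.5, -0.9, 0.3]
grip_width: 0.0304
```

```bash
cat > kin.py <<'E'
from h import *
import itertools
from scipy.optimize import least_squares
D=[([-74.71,18.41,-4.02,83.13,1.29,78.54,-3.26],(.1626,.6292,.2222),(180,0,75.5)),
([-46.62,4.59,11.37,97.23,-.73,78.22,54.11],(.4553,.2956,.2429),(179.9,.1,89.3)),
([-38.22,-3.18,18.88,102.51,.99,80.45,70.92],(.47,.131,.263),(180,-.1,90.4)),
([-20.49,1.62,41.21,97.33,-.9,81.38,110.66],(.488,-.2022,.2723),(-180,.2,89.8)),
([-11.43,21.42,41.82,100.26,-15.81,64.37,125.54],(.5429,-.2571,.0964),(180,-.1,90.2)),
([-21.11,16.48,41.34,105.26,-11.18,61.97,113.94],(.5426,-.1746,.0965),(179.7,1.1,89.7))]
Z=lambda a:Ro.from_euler("z",a,degrees=True); Y=lambda a:Ro.from_euler("y",a,degrees=True)
def fk(q,P,s,off=0,chain=False):
    d1,d2,e,d3,w,d4=P; R=Z(-q[0]); p=np.array([0,0,d1]); R=R*Y(q[1])*Z(s[0]*q[2])
    p=p+R.apply([e,0,d2]); el=p; R=R*Y(q[3]); p=p+R.apply([-e,0,d3]); wr=p; R=R*Z(s[1]*q[4])*Y(q[5]); p=p+R.apply([w,0,d4]); R=R*Z(s[2]*q[6]+off)
    return (p,R,el,wr) if chain else (p,R)
if __name__=="__main__":
    for s in itertools.product((1,-1),repeat=3):
        for off in (0,180):
            e=[np.degrees((fk(q,[0]*6,s,off)[1].inv()*rot(r)).magnitude()) for q,p,r in D]
            if np.mean(e)<15:
                f=lambda P:np.concatenate([fk(q,P,s,off)[0]-p for q,p,r in D])
                S=least_squares(f,[.3,.4,0,.4,0,.25]); print(s,off,np.round(e,1),np.round(S.x,4),"res mm",np.round(np.abs(S.fun).max()*1e3,1),"rank",np.linalg.svd(S.jac)[1])
    plan()
    cv2.imwrite("pics/x1.png",cv2.resize(viewer.read_camera("scene")[130:250,220:360,::-1],None,fx=5,fy=5))
E
python3 kin.py
```

```text
(-1, 1, -1) 180 [ 2.6  1.5  1.9  1.8 31.6 22.4] [-0.0678  0.4493  0.0218  0.5025  0.0077  0.0548] res mm 28.0 rank [5.19596461 4.0212422  0.45719991 0.31185189 0.25152983 0.2133106 ]
(-1, -1, -1) 180 [0.  0.1 0.1 0.  0.  0.1] [ 1.2605  0.4383 -0.0069  0.5091 -0.0209  1.3459] res mm 27.9 rank [5.20214568 4.02480362 0.44923931 0.25950697 0.2297363  0.01365953]
t 5.98 tcp [ 0.5455 -0.1718  0.2658] rot [178.9   1.1  89.8] F [ 1.5 -0.9  0.3] w 0.0304 q [-24.57, 7.6, 43.11, 93.42, -4.56, 79.62, 108.77]
```

View pics/x1.png

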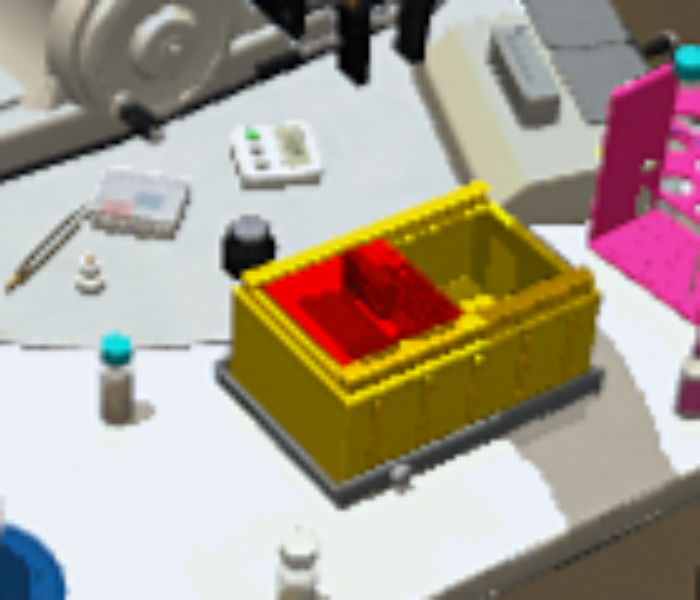

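```bash
cat > kin2.py <<'E'
from kin import *
D+=[([-24.57,7.6,43.11,93.42,-4.56,79.62,108.77],(.5455,-.1718,.2658),(178.9,1.1,89.8))]
try:
    import json; D+=json.load(open("extra.json"))
except Exception: pass
lo=np.array([-163.93,-17.29,-79.2,3.27,-89.18,5.43,-154.24]);hi=np.array([163.93,119.83,71.16,140.29,269.18,117.66,154.24])
def fk(q,P,chain=False):
    t=np.reshape(P,(4,3)); R=Z(-q[0]); p=R.apply(t[0]); R=R*Y(q[1])*Z(-q[2]); p=p+R.apply(t[1]); el=p
    R=R*Y(q[3]); p=p+R.apply(t[2]); wr=p; R=R*Z(-q[4])*Y(q[5]); p=p+R.apply(t[3]); R=R*Z(-q[6]+180)
    return (p,R,el,wr) if chain else (p,R)
pr=np.array([0,0,.33,0,0,.45,0,0,.48,0,0,.25]); lam=np.array([1,1,.3]*4)*3e-3
S=least_squares(lambda P:np.concatenate([fk(q,P)[0]-p for q,p,r in D]+[lam*(P-pr)]),pr); PP=S.x
def ik(p,R,q0,n=1):
    f=lambda q:np.concatenate([(fk(q,PP)[0]-p)*10,(fk(q,PP)[1].inv()*R).as_rotvec()*2,1e-3*(q-q0)/30])
    s=least_squares(f,np.clip(q0,lo+1,hi-1),bounds=(lo,hi)); e=fk(s.x,PP); return s.x,np.linalg.norm(e[0]-p)*1e3,np.degrees((e[1].inv()*R).magnitude())
G0=Ro.from_euler("x",180,degrees=True); 
def grasp(beta,phi,yaw=90): return Ro.from_euler("x",phi,degrees=True)*Ro.from_euler("y",-beta,degrees=True)*rot([180,0,yaw])
if __name__=="__main__":
    print(np.round(PP.reshape(4,3),4).tolist(),"res mm",np.round(np.abs(S.fun[:len(D)*3]).max()*1e3,1))
    for yaw in(90,-90):
      for beta in(0,20,40):
        for sg in(-1,1):
          q=np.array(D[-1][0]); out=[]
          if yaw==-90: q[6]-=180
          for ph in range(0,131,10):
            R=grasp(beta,sg*ph,yaw); g=np.array([.4535,-.262,.18]); q,e,er=ik(g+.019*R.apply([0,0,1]),R,q)
            if ph in(0,90,110,130): out.append((ph,round(e),round(er)))
          print(yaw,beta,sg,out,np.round(q,0).tolist(),"wrist",np.round(fk(q,PP,True)[3],2))
E
python3 kin2.py
```

```text
[[0.0001, -0.0155, 0.2485], [-0.0002, -0.0054, 0.4678], [-0.0002, -0.0054, 0.5132], [-0.0001, -0.0003, 0.368]] res mm 0.1
90 0 -1 [(0, 0, 0), (90, 0, 0), (110, 0, 0), (130, 0, 0)] [-39.0, 73.0, 34.0, 115.0, 67.0, 99.0, 10.0] wrist [ 0.45  0.01 -0.04]
90 0 1 [(0, 0, 0), (90, 0, 0), (110, 0, 0), (130, 0, 0)] [82.0, 89.0, -53.0, 78.0, -42.0, 118.0, 114.0] wrist [ 0.45 -0.53 -0.04]
90 20 -1 [(0, 0, 0), (90, 0, 0), (110, 0, 0), (130, 0, 0)] [-22.0, 64.0, 16.0, 128.0, 94.0, 115.0, 1.0] wrist [ 0.33 -0.01 -0.03]
90 20 1 [(0, 0, 0), (90, 0, 0), (110, 0, 0), (130, 0, 0)] [76.0, 69.0, -26.0, 93.0, -64.0, 118.0, 129.0] wrist [ 0.33 -0.51 -0.03]
90 40 -1 [(0, 0, 0), (90, 23, 11), (110, 14, 7), (130, 1, 1)] [-19.0, 64.0, 18.0, 140.0, 115.0, 118.0, -4.0] wrist [ 0.23 -0.06  0.  ]
90 40 1 [(0, 0, 0), (90, 0, 0), (110, 0, 0), (130, 0, 0)] [100.0, 70.0, -42.0, 107.0, -60.0, 90.0, 123.0] wrist [ 0.23 -0.47  0.01]
-90 0 -1 [(0, 0, 0), (90, 0, 0), (110, 0, 0), (130, 0, 0)] [-62.0, 97.0, 54.0, 115.0, 44.0, 74.0, -154.0] wrist [ 0.45  0.01 -0.04]
-90 0 1 [(0, 0, 0), (90, 0, 0), (110, 0, 0), (130, 0, 0)] [82.0, 89.0, -53.0, 78.0, -42.0, 118.0, -66.0] wrist [ 0.45 -0.53 -0.04]
-90 20 -1 [(0, 0, 0), (90, 0, 0), (110, 13, 8), (130, 24, 15)] [-8.0, 49.0, -1.0, 131.0, 104.0, 118.0, -154.0] wrist [0.35 0.03 0.04]
-90 20 1 [(0, 0, 0), (90, 0, 0), (110, 0, 0), (130, 0, 0)] [76.0, 69.0, -26.0, 93.0, -64.0, 118.0, -51.0] wrist [ 0.33 -0.51 -0.03]
-90 40 -1 [(0, 0, 0), (90, 23, 11), (110, 26, 9), (130, 28, 13)] [-1.0, 47.0, -2.0, 140.0, 124.0, 118.0, -154.0] wrist [ 0.28 -0.01  0.06]
-90 40 1 [(0, 0, 0), (90, 0, 0), (110, 0, 0), (130, 0, 0)] [66.0, 57.0, -6.0, 109.0, -82.0, 118.0, -46.0] wrist [ 0.23 -0.47  0.01]
```

```bash
cat > pour.py <<'E'
from kin2 import *
def pan_pose(psi,phi,ldir=90):
    l=np.array([np.cos(np.radians(ldir)),np.sin(np.radians(ldir)),0]); n=np.cross([0,0,1],l)
    return Ro.from_rotvec(n*np.radians(phi))*Z(psi), l
def lip_pose(psi,phi,L,ldir=90):
    R,l=pan_pose(psi,phi,ldir); lp=Z(-psi).apply(l)*.0405+[0,0,.064]; return np.array(L)-R.apply(lp),R
def tool(o,R,beta,yaw=90,g=.088):
    Rt=R*Ro.from_euler("y",-beta,degrees=True)*rot([180,0,yaw]); return o+R.apply([-g,0,.044])+.019*Rt.apply([0,0,1]),Rt
if __name__=="__main__":
    for yaw in(90,-90):
     for ld in(90,110,70):
      for beta in(0,15,20):
       for psi in(30,60,75,90):
        best=None
        for off in ([0]*7,[20,10,-20,0,30,0,0],[-20,0,20,0,-40,0,0]):
          q=np.array(D[-1][0],float)+off
          if yaw==-90:q[6]-=180
          out=[]
          for ph in range(0,126,15):
            o,R=lip_pose(psi,ph,[.543,-.275,.13+(.1 if ph<60 else 0)],ld); p,Rt=tool(o,R,beta,yaw); q,e,er=ik(p,Rt,q); out.append((e,er))
          m=np.minimum(q-lo,hi-q); w=fk(q,PP,True)[3]
          c=(max(out[-1]),max(max(x) for x in out))
          if best is None or c<best[0]: best=(c,q,m,w)
        c,q,m,w=best
        if c[0]<3: print(yaw,ld,beta,psi,"err end/max %.1f %.1f"%c,"q",np.round(q).tolist(),"minmargin",round(m.min()),"wrist",np.round(w,2),"G z",round(p[2],3))
E
timeout 500 python3 pour.py
```

```text
90 90 0 30 err end/max 0.0 0.0 q [-15.0, 52.0, 5.0, 117.0, 85.0, 118.0, 43.0] minmargin 0 wrist [0.47 0.05 0.04] G z 0.223
90 90 0 60 err end/max 0.0 3.7 q [-17.0, 49.0, 6.0, 114.0, 86.0, 118.0, 80.0] minmargin 0 wrist [0.5  0.07 0.07] G z 0.251
90 90 0 75 err end/max 0.0 15.4 q [-17.0, 49.0, 6.0, 112.0, 88.0, 118.0, 98.0] minmargin 0 wrist [0.52 0.07 0.07] G z 0.258
90 90 0 90 err end/max 0.0 27.6 q [-16.0, 50.0, 6.0, 109.0, 89.0, 118.0, 115.0] minmargin 0 wrist [0.54 0.07 0.08] G z 0.261
90 90 15 30 err end/max 0.0 20.1 q [-42.0, 49.0, 28.0, 130.0, 82.0, 92.0, 44.0] minmargin 11 wrist [0.39 0.06 0.08] G z 0.22
90 90 15 60 err end/max 0.0 44.1 q [-63.0, 57.0, 53.0, 124.0, 65.0, 73.0, 90.0] minmargin 17 wrist [0.45 0.1  0.14] G z 0.247
90 90 15 75 err end/max 0.0 51.2 q [-54.0, 50.0, 45.0, 118.0, 68.0, 82.0, 107.0] minmargin 22 wrist [0.5  0.11 0.16] G z 0.254
90 90 15 90 err end/max 0.0 55.9 q [-1.0, 41.0, -15.0, 110.0, 92.0, 118.0, 121.0] minmargin 0 wrist [0.54 0.11 0.16] G z 0.256
90 90 20 30 err end/max 0.0 21.7 q [-38.0, 43.0, 24.0, 133.0, 88.0, 93.0, 44.0] minmargin 7 wrist [0
[... 6782 characters left out ...]
69.0, 91.0, 30.0, 84.0, -20.0] minmargin 3 wrist [0.69 0.08 0.16] G z 0.256
-90 70 15 90 err end/max 0.0 0.0 q [-47.0, 81.0, 68.0, 84.0, 30.0, 88.0, -4.0] minmargin 4 wrist [0.73 0.06 0.15] G z 0.252
-90 70 20 30 err end/max 0.0 0.0 q [-32.0, 44.0, 21.0, 111.0, 70.0, 102.0, -94.0] minmargin 16 wrist [0.54 0.11 0.15] G z 0.238
-90 70 20 60 err end/max 0.0 0.0 q [-57.0, 71.0, 66.0, 98.0, 34.0, 80.0, -38.0] minmargin 6 wrist [0.64 0.1  0.19] G z 0.254
-90 70 20 75 err end/max 0.0 0.0 q [-52.0, 76.0, 69.0, 91.0, 28.0, 83.0, -18.0] minmargin 3 wrist [0.69 0.09 0.19] G z 0.254
-90 70 20 90 err end/max 0.0 0.0 q [-46.0, 78.0, 68.0, 83.0, 28.0, 89.0, -3.0] minmargin 4 wrist [0.74 0.06 0.18] G z 0.25
```

```bash
cat > g.py <<'E'
from pour import *
if __name__=="__main__":
  for beta in(15,20):
    p,R=tool(np.array([.538,.1295,.003]),Z(1.3),beta,-90)
    q=np.array(D[-1][0],float); q[6]-=180; q[0]-=25
    for k in(.12,.06,0):
        q,e,er=ik(p-k*R.apply([0,0,1]),R,q); print(beta,k,np.round(p-k*R.apply([0,0,1]),4),np.round(R.as_euler("xyz",degrees=True),1),"ik",round(e,2),round(er,2),np.round(q).tolist())
  plan((p-.12*R.apply([0,0,1]),R))
E
python3 g.py
```

```text
15 0.12 [0.4239 0.1269 0.1446] [-165.     0.   -88.7] ik 0.0 0.0 [-45.0, -17.0, 17.0, 129.0, 14.0, 55.0, -124.0]
15 0.06 [0.4394 0.1273 0.0866] [-165.     0.   -88.7] ik 0.0 0.0 [-45.0, -10.0, 19.0, 131.0, 13.0, 46.0, -122.0]
15 0 [0.4549 0.1276 0.0286] [-165.     0.   -88.7] ik 0.0 0.0 [-44.0, -2.0, 21.0, 132.0, 11.0, 36.0, -120.0]
20 0.12 [0.4155 0.1267 0.1419] [-160.     0.   -88.7] ik 4.47 1.8 [-17.0, -17.0, -9.0, 131.0, 7.0, 50.0, -119.0]
20 0.06 [0.436  0.1272 0.0855] [-160.     0.   -88.7] ik 0.0 0.0 [-16.0, -12.0, -9.0, 134.0, 10.0, 40.0, -121.0]
20 0 [0.4565 0.1277 0.0291] [-160.     0.   -88.7] ik 0.0 0.0 [-16.0, -4.0, -9.0, 135.0, 14.0, 31.0, -125.0]
t 6.03 tcp [ 0.5442 -0.1713  0.2621] rot [179.1   1.1  89.8] F [-0.2  0.3  0.1] w 0.0299 q [-24.55, 7.73, 43.08, 93.73, -4.61, 79.47, 108.8]
[29.97, -13.17, 11.26] [0.036, 0.518, 3.075] rows 8.3 25.0
```

Request:
jog_arm --pt "5 2 0 0 0 0 0.1" --pt "5 5 0 0 0 0 0.3" --pt "5 9 -1 0 0 0 0.4" --pt "5 13 -2 0 0 0 0.5" --pt "5 17 -3 0 0 0 0.6" --pt "5 21 -4 0 0 0 0.7" --pt "5 25 -5 0 0 0 0.8" --pt "5 28 -6 0 0 0 0.95" --pt "5 29 -7 0 0 0 1.1" --pt "5 29 -7 0 0 0 1.2" --pt "5 29 -7 0 0 0 1.3" --pt "5 29 -7 0 0 0 1.4"

```text
time_s: 7.03
tool_pos: [0.4738, 0.1207, 0.2551]
tool_rot: [178.8, -0.5, 13.7]
force: [-0.8, -0.3, 0.6]
grip_width: 0.05
```

```bash
python3 - <<'E'
from g import *
p,R=tool(np.array([.538,.1295,.003]),Z(1.3),20,-90)
plan((p-.12*R.apply([0,0,1]),R))
E
```

```text
t 7.03 tcp [0.4738 0.1207 0.2551] rot [178.8  -0.5  13.7] F [-0.8 -0.3  0.6] w 0.05 q [-45.36, -3.67, 25.98, 103.68, 2.93, 79.26, -6.26]
[-5.62, -2.2, 11.22] [0.258, 0.286, 1.772] rows 3.1 14.5
```

```bash
python3 - <<'E'
from g import *
p,R=tool(np.array([.538,.1295,.003]),Z(1.3),15,-90)
plan((p+[.01,0,.09],R),(p,R))
E
```

```text
t 7.03 tcp [0.4738 0.1207 0.2551] rot [178.8  -0.5  13.7] F [-0.8 -0.3  0.6] w 0.05 q [-45.36, -3.67, 25.98, 103.68, 2.93, 79.26, -6.26]
[-0.81, -1.17, 13.61] [0.196, 0.209, 1.779] rows 3.3 14.4
[-1.86, -1.6, 22.6] [0.196, 0.209, 1.779] rows 5.5 14.4
```

Request:
jog_arm --pt "5 0 0 2 0.016 0.017 0.12" --pt "5 0 0 4 0.03 0.03 0.24" --pt "5 0 0 6 0.04 0.04 0.36" --pt "5 -0.4 -0.5 8 0.054 0.058 0.48" --pt "5 -0.8 -1 9 0.066 0.071 0.6" --pt "5 -0.8 -1.2 10 0.08 0.085 0.72" --pt "5 -0.8 -1.2 10 0.093 0.099 0.84" --pt "5 -0.8 -1.2 10 0.106 0.113 0.96" --pt "5 -0.8 -1.2 11 0.119 0.127 1.08" --pt "5 -0.8 -1.2 12 0.132 0.141 1.2" --pt "5 -0.8 -1.2 13 0.145 0.155 1.32" --pt "5 -0.8 -1.2 13.6 0.159 0.169 1.44"

```text
time_s: 8.03
tool_pos: [0.4633, 0.128, 0.1172]
tool_rot: [-167.6, -2.3, -69.6]
force: [-0.4, -0.8, -0.5]
grip_width: 0.05
```

```bash
python3 - <<'E'
from g import *
p,R=tool(np.array([.538,.1295,.003]),Z(1.3),15,-90)
plan((p+[.01,0,.09],R),(p,R))
E
```

```text
t 8.03 tcp [0.4633 0.128  0.1172] rot [-167.6   -2.3  -69.6] F [-0.4 -0.8 -0.5] w 0.05 q [-40.27, -7.98, 18.75, 124.88, 6.55, 50.52, -94.35]
[0.1, -0.17, -0.11] [0.039, 0.04, 0.334] rows 0.1 2.7
[-0.62, 2.67, 8.47] [0.039, 0.04, 0.334] rows 2.1 2.7
```

Finish the rotation at this height and check the alignment with the cameras before descending.

Request:
jog_arm --pt "5 0.1 -0.2 -0.1 0.013 0.013 0.11" --pt "5 0.1 -0.2 -0.1 0.026 0.027 0.22" --pt "5 0.1 -0.2 -0.1 0.039 0.04 0.334" --pt "5 0.1 -0.2 -0.1 0.039 0.04 0.334" --pt "5 0.1 -0.2 -0.1 0.039 0.04 0.334"

```text
time_s: 8.45
tool_pos: [0.4643, 0.128, 0.1182]
tool_rot: [-165.1, -0.1, -88.4]
force: [-0.2, 0.2, 0.2]
grip_width: 0.0503
```

```bash
python3 - <<'E'
from g import *
p,R=tool(np.array([.538,.1295,.003]),Z(1.3),15,-90)
plan((p,R))
import json
W=viewer.camera_params("wrist"); im=viewer.read_camera("wrist"); cv2.imwrite("pics/w6.png",cv2.resize(im[:,:,::-1],(800,600)))
json.dump({k:np.array(v).tolist() for k,v in W.items()},open("w6.json","w"))
for n,P in dict(tip=[.402,.1264,.047],root=[.504,.1287,.047],cup=[.538,.1295,.067],mat=[.532,.1226,.003]).items(): print(n,proj("wrist",P,W)*1.5625)
crop("side",225,200,345,305,6,"s6")
E
```

```text
t 8.45 tcp [0.4643 0.128  0.1182] rot [-1.651e+02 -1.000e-01 -8.840e+01] F [-0.2  0.2  0.2] w 0.0503 q [-38.63, -8.94, 14.83, 126.15, 10.49, 49.1, -118.08]
[0.01, 3.22, 8.41] [0.001, -0.0, 0.005] rows 2.2 0.0
tip [391.68943158 491.86790158]
root [392.65488724 274.307747  ]
cup [392.96502512 192.76329741]
mat [404.93740187 229.11773805]
```

View pics/w6.png

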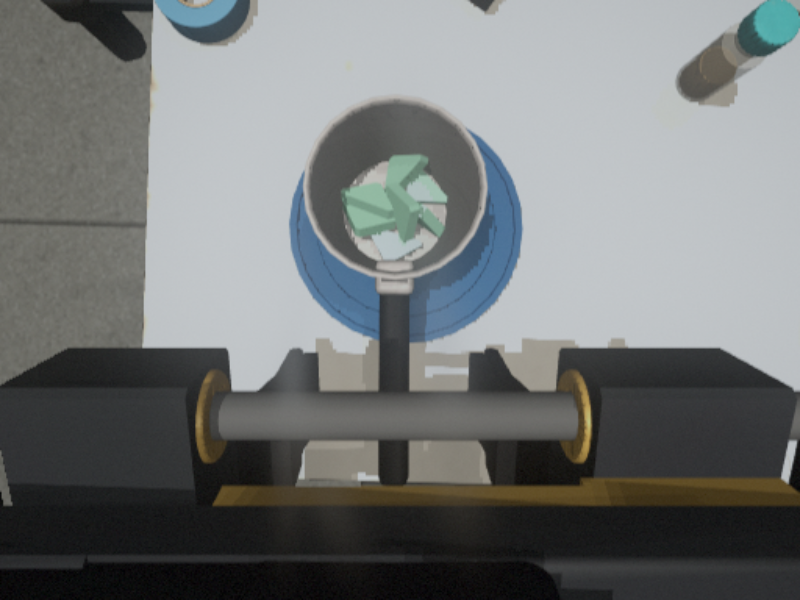

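View pics/s6.png

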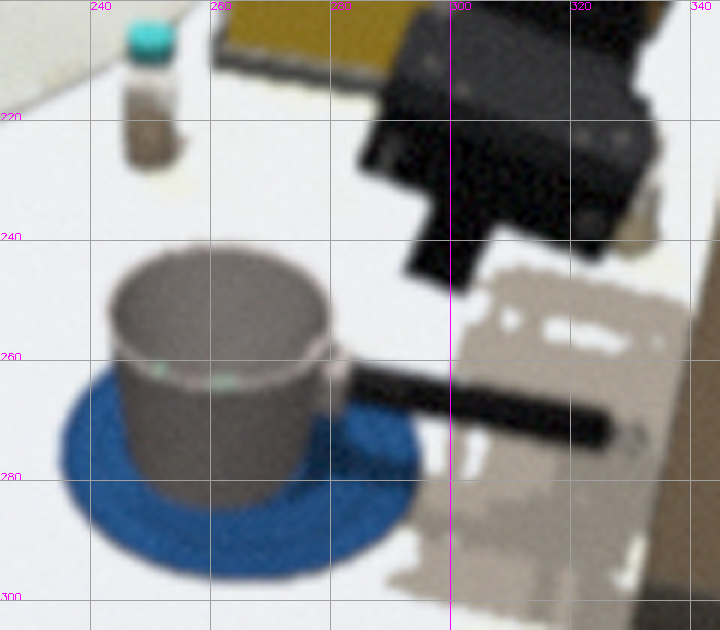

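Request:
jog_arm --pt "5 0 1.2 3 0 0 0.005" --pt "5 0 2.2 6 0 0 0.005" --pt "5 0 3 8 0 0 0.005" --pt "5 0 3.2 8.4 0 0 0.005" --pt "5 0 3.2 8.4 0 0 0.005" --pt "5 0 3.2 8.4 0 0 0.005" --pt "0.8 0 3.2 8.4 0 0 0.005" --pt "0.8 0 3.2 8.4 0 0 0.005" --pt "0.8 0 3.2 8.4 0 0 0.005" --pt "0.8 0 3.2 8.4 0 0 0.005" --pt "0.8 0 3.2 8.4 0 0 0.005" --pt "0.8 0 3.2 8.4 0 0 0.005" --squeeze 55

```text
time_s: 9.55
tool_pos: [0.4559, 0.1275, 0.0294]
tool_rot: [-165.0, 0.0, -88.8]
force: [0.2, -0.5, 0.2]
grip_width: 0.0179
```

```bash
python3 - <<'E'
from g import *
plan()
crop("side",225,200,345,305,6,"s7")
E
```

```text
t 9.55 tcp [0.4559 0.1275 0.0294] rot [-165.     0.   -88.8] F [ 0.2 -0.5  0.2] w 0.0179 q [-38.62, -1.92, 15.39, 132.08, 10.23, 36.24, -119.54]
```

View pics/s7.png

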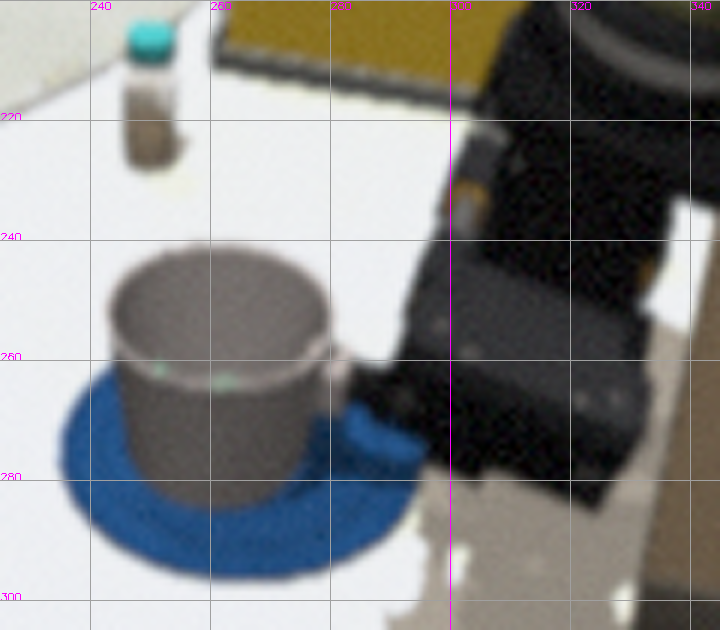

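```bash
cat > path.py <<'E'
from pour import *
import sys
B=15
def pose(k):  # k=(x,y,z,psi,phi) lip-referenced
    o,R=lip_pose(k[3],k[4],k[:3],90); return tool(o,R,B,-90)
def lip0(o,psi): # lip point of a level pan
    return np.array(o)+[0,.0405,.064]
def seg(a,b,n,s=None): return [np.array(a)+(np.array(b)-np.array(a))*(i+1)/n for i in range(n)]
def rows(keys,width):
    o=get_obs(); R0=rot(o["tool_rot"]); p0=np.array(o["tool_pos"]); pp,pr=p0,R0
    for k in keys:
        p,R=pose(k); d=R0.inv().apply(p-p0)*100; r=(R0.inv()*R).as_rotvec()
        print([width]+np.round(d,1).tolist()+np.round(r,2).tolist(),"|",round(np.linalg.norm(p-pp)*1e3),round(np.degrees((pr.inv()*R).magnitude()),1)); pp,pr=p,R
K0=(.538,.170,.067,1.3,0); K1=(.55,.170,.18,1.3,0); K2=(.565,-.01,.30,60,0); K3=(.545,-.18,.30,75,0); K4=(.543,-.275,.20,75,55); K5=(.543,-.28,.135,75,90); K6=(.543,-.278,.128,75,120)
if __name__=="__main__":
    q=np.array(get_obs()["qpos"]); 
    for a,b in zip((K0,K1,K2,K3,K4,K5),(K1,K2,K3,K4,K5,K6)):
        for k in seg(a,b,6):
            q,e,er=ik(*pose(k),q); 
            if max(e,er)>1: print("  bad",np.round(k,3),round(e,1),round(er,1))
        _,_,el,w=fk(q,PP,True); print(b,np.round(pose(b)[0],3),np.round(q).tolist(),"el",np.round(el,2),"wr",np.round(w,2),"margin",np.round(np.minimum(q-lo,hi-q).min()))
E
python3 path.py
```

```text
(0.55, 0.17, 0.18, 1.3, 0) [0.467 0.128 0.142] [-39.0, -10.0, 15.0, 124.0, 11.0, 52.0, -118.0] el [-0.05 -0.07  0.71] wr [0.37 0.13 0.5 ] margin 7.0
(0.565, -0.01, 0.3, 60, 0) [ 0.523 -0.122  0.262] [-38.0, 0.0, 60.0, 101.0, -15.0, 77.0, -5.0] el [ 0.01 -0.02  0.72] wr [ 0.48 -0.2   0.62] margin 11.0
(0.545, -0.18, 0.3, 75, 0) [ 0.523 -0.301  0.262] [-7.0, 23.0, 58.0, 85.0, -32.0, 92.0, 36.0] el [0.18 0.01 0.68] wr [ 0.5  -0.39  0.62] margin 13.0
(0.543, -0.275, 0.2, 75, 55) [ 0.521 -0.376  0.277] [-55.0, 5.0, 71.0, 107.0, 38.0, 61.0, -13.0] el [0.03 0.02 0.71] wr [ 0.5  -0.14  0.56] margin 0.0
(0.543, -0.28, 0.135, 75, 90) [ 0.521 -0.318  0.256] [-64.0, 31.0, 67.0, 120.0, 58.0, 60.0, -50.0] el [0.12 0.2  0.65] wr [0.5  0.04 0.35] margin 5.0
(0.543, -0.278, 0.128, 75, 120) [ 0.521 -0.251  0.252] [-64.0, 60.0, 57.0, 118.0, 59.0, 71.0, -68.0] el [0.2  0.35 0.48] wr [0.5  0.1  0.15] margin 14.0
```

Request:
jog_arm --pt "0.8 0 0 0 0 0 0" --pt "0.8 0 0 0 0 0 0"

```text
time_s: 9.77
tool_pos: [0.4558, 0.1275, 0.0293]
tool_rot: [-165.0, 0.0, -88.8]
force: [-0.2, -0.4, 0.7]
grip_width: 0.0133
```

```bash
python3 - <<'E'
from path import *
plan(); rows(seg(K0,K1,8)+seg(K1,K2,12)[:4],.8)
E
```

```text
t 9.77 tcp [0.4558 0.1275 0.0293] rot [-165.     0.   -88.8] F [-0.2 -0.4  0.7] w 0.0133 q [-38.62, -1.91, 15.39, 132.09, 10.22, 36.24, -119.54]
[0.8, -0.0, -0.4, -1.3, 0.0, 0.0, -0.0] | 13 0.1
[0.8, -0.0, -0.9, -2.6, 0.0, 0.0, -0.0] | 14 0.0
[0.8, -0.0, -1.4, -3.9, 0.0, 0.0, -0.0] | 14 0.0
[0.8, -0.0, -1.9, -5.3, 0.0, 0.0, -0.0] | 14 0.0
[0.8, -0.0, -2.4, -6.6, 0.0, 0.0, -0.0] | 14 0.0
[0.8, 0.0, -3.0, -7.9, 0.0, 0.0, -0.0] | 14 0.0
[0.8, 0.0, -3.5, -9.2, 0.0, 0.0, -0.0] | 14 0.0
[0.8, 0.0, -4.0, -10.6, 0.0, 0.0, -0.0] | 14 0.0
[0.8, 2.2, -4.4, -11.5, 0.0, -0.02, -0.08] | 24 4.9
[0.8, 4.4, -4.8, -12.4, 0.0, -0.04, -0.17] | 24 4.9
[0.8, 6.6, -5.3, -13.3, 0.0, -0.07, -0.25] | 24 4.9
[0.8, 8.8, -5.8, -14.2, 0.0, -0.09, -0.33] | 24 4.9
```

Request:
jog_arm --pt "0.8 0 -0.2 -0.5 0 0 0" --pt "0.8 0 -0.6 -1.7 0 0 0" --pt "0.8 0 -1.2 -3.3 0 0 0" --pt "0.8 0 -1.8 -5 0 0 0" --pt "0.8 0 -2.4 -6.6 0 0 0" --pt "0.8 0 -3 -8 0 0 0" --pt "0.8 0 -3.5 -9.3 0 0 0" --pt "0.8 0 -4 -10.5 0 0 0" --pt "0.8 0 -4 -10.5 0 0 0"

```text
time_s: 10.52
tool_pos: [0.4688, 0.1281, 0.1436]
tool_rot: [-164.8, 0.1, -88.8]
force: [0.3, 0.3, -2.2]
grip_width: 0.0132
```

```bash
python3 - <<'E'
from path import *
plan(); rows(seg(K1,K2,13)[:12],.8)
cv2.imwrite("pics/s8.png",cv2.resize(viewer.read_camera("side")[:,:,::-1],(800,600)))
E
```

```text
t 10.52 tcp [0.4688 0.1281 0.1436] rot [-1.648e+02  1.000e-01 -8.880e+01] F [ 0.3  0.3 -2.2] w 0.0132 q [-38.67, -10.31, 14.83, 124.14, 10.48, 52.14, -118.05]
[0.8, 2.1, -0.1, -0.7, -0.0, -0.02, -0.08] | 22 4.7
[0.8, 4.1, -0.5, -1.6, -0.0, -0.04, -0.16] | 22 4.5
[0.8, 6.1, -1.0, -2.4, -0.0, -0.06, -0.23] | 22 4.5
[0.8, 8.2, -1.5, -3.2, -0.0, -0.08, -0.31] | 22 4.5
[0.8, 10.2, -2.0, -4.1, -0.0, -0.1, -0.38] | 22 4.5
[0.8, 12.1, -2.6, -4.9, -0.0, -0.12, -0.46] | 22 4.5
[0.8, 14.1, -3.3, -5.6, -0.0, -0.14, -0.54] | 22 4.5
[0.8, 16.0, -3.9, -6.4, -0.0, -0.16, -0.61] | 22 4.5
[0.8, 17.9, -4.7, -7.2, -0.0, -0.18, -0.69] | 22 4.5
[0.8, 19.8, -5.4, -7.9, -0.0, -0.2, -0.76] | 21 4.5
[0.8, 21.6, -6.2, -8.7, -0.0, -0.22, -0.84] | 21 4.5
[0.8, 23.4, -7.0, -9.4, -0.0, -0.24, -0.92] | 21 4.5
```

View pics/s8.png

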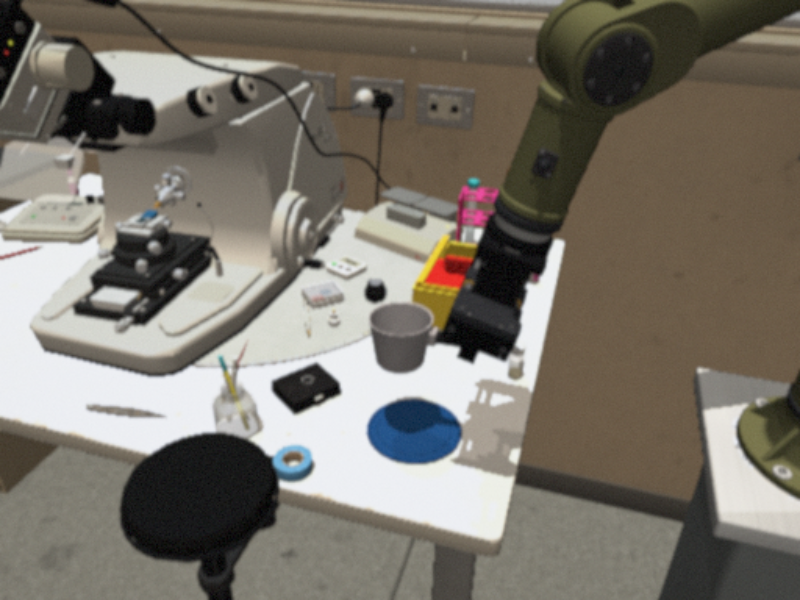

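Request:
jog_arm --pt "0.8 1.2 -0.1 -1 0 -0.01 -0.05" --pt "0.8 3.2 -0.4 -2.2 0 -0.03 -0.13" --pt "0.8 5.4 -0.8 -3.2 0 -0.055 -0.21" --pt "0.8 7.6 -1.4 -4 0 -0.075 -0.29" --pt "0.8 10.2 -2 -4.7 0 -0.1 -0.38" --pt "0.8 12.1 -2.6 -5.3 0 -0.12 -0.46" --pt "0.8 14.1 -3.3 -5.9 0 -0.14 -0.54" --pt "0.8 16 -3.9 -6.5 0 -0.16 -0.61" --pt "0.8 17.9 -4.7 -7.2 0 -0.18 -0.69" --pt "0.8 19.8 -5.4 -7.9 0 -0.2 -0.76" --pt "0.8 21.6 -6.2 -8.7 0 -0.22 -0.84" --pt "0.8 23.4 -7 -9.4 0 -0.24 -0.92"

```text
time_s: 11.57
tool_pos: [0.5149, -0.1066, 0.2498]
tool_rot: [-165.1, -0.2, -34.1]
force: [0.4, -0.2, -4.0]
grip_width: 0.0134
```

```bash
python3 - <<'E'
from path import *
plan(); rows(seg(K2,K3,8)+seg(K3,K4,12)[:4],.8)
cv2.imwrite("pics/s9.png",cv2.resize(viewer.read_camera("side")[:,:,::-1],(800,600)))
E
```

```text
t 11.57 tcp [ 0.5149 -0.1066  0.2498] rot [-165.1   -0.2  -34.1] F [ 0.4 -0.2 -4. ] w 0.0134 q [-39.07, -4.41, 56.04, 104.76, -10.96, 73.33, -14.31]
[0.8, 2.9, 2.3, -1.8, 0.0, -0.03, -0.1] | 41 6.0
[0.8, 4.1, 4.1, -2.3, 0.0, -0.04, -0.13] | 22 1.9
[0.8, 5.4, 5.9, -2.8, 0.0, -0.05, -0.16] | 22 1.9
[0.8, 6.6, 7.7, -3.2, 0.0, -0.06, -0.2] | 22 1.9
[0.8, 7.9, 9.5, -3.7, 0.0, -0.06, -0.23] | 22 1.9
[0.8, 9.1, 11.3, -4.2, 0.0, -0.07, -0.26] | 22 1.9
[0.8, 10.4, 13.0, -4.6, 0.0, -0.08, -0.29] | 22 1.9
[0.8, 11.6, 14.8, -5.1, 0.0, -0.09, -0.32] | 22 1.9
[0.8, 12.2, 15.6, -5.5, -0.07, -0.06, -0.33] | 11 4.6
[0.8, 12.7, 16.3, -5.8, -0.14, -0.03, -0.34] | 10 4.6
[0.8, 13.2, 17.0, -6.2, -0.22, 0.01, -0.35] | 9 4.6
[0.8, 13.7, 17.6, -6.5, -0.29, 0.04, -0.35] | 8 4.6
```

View pics/s9.png

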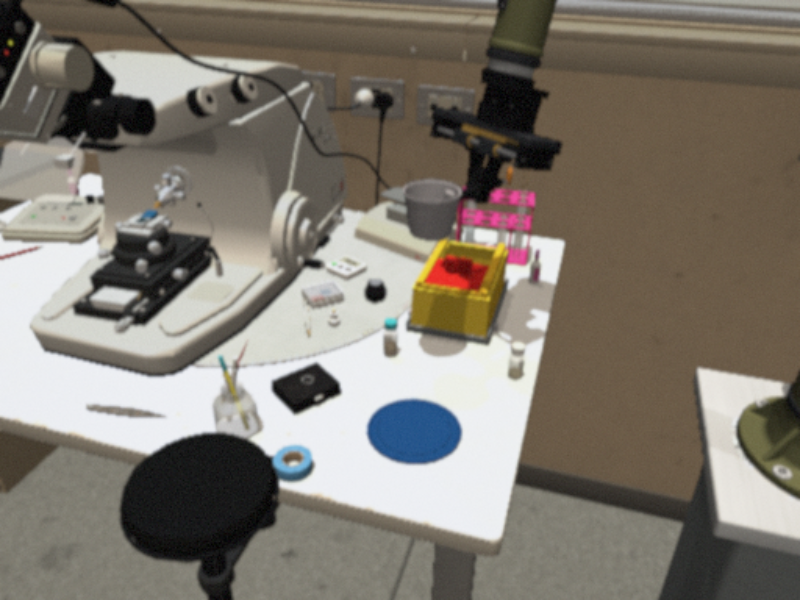

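```bash
python3 - <<'E'
from path import *
q0=np.array(get_obs()["qpos"])
Kc=(.565,.008,.288,55.9,0)
print(np.round(pose(Kc)[0],3))
for psi in(56,65,75):
  K4=(.543,-.27,.21,psi,55);K5=(.543,-.28,.135,psi,90); K6=(.543,-.278,.128,psi,120)
  q=q0
  for a,b,n in((Kc,K4,14),(K4,K5,7),(K5,K6,6)):
    for k in seg(a,b,n):
        q1,e,er=ik(*pose(k),q); v=np.abs(q1-q).max(); q=q1
        if max(e,er)>1 or v>11: print("  bad",np.round(k,3),round(e,1),round(er,1),round(v,1))
    _,_,el,w=fk(q,PP,True); print(b,np.round(pose(b)[0],3),np.round(q).tolist(),"wr",np.round(w,2),"margin",np.round(np.minimum(q-lo,hi-q).min()))
rows(seg(Kc,(.543,-.27,.21,65,55),14)[:12],.8)
E
```

```text
[ 0.518 -0.101  0.25 ]
(0.543, -0.27, 0.21, 56, 55) [ 0.497 -0.364  0.278] [-33.0, -7.0, 43.0, 114.0, 51.0, 63.0, -41.0] wr [ 0.44 -0.12  0.55] margin 11.0
(0.543, -0.28, 0.135, 56, 90) [ 0.497 -0.318  0.244] [-40.0, 14.0, 34.0, 127.0, 78.0, 74.0, -82.0] wr [0.44 0.04 0.32] margin 14.0
(0.543, -0.278, 0.128, 56, 120) [ 0.497 -0.257  0.242] [-44.0, 43.0, 31.0, 124.0, 78.0, 90.0, -100.0] wr [0.44 0.09 0.13] margin 16.0
(0.543, -0.27, 0.21, 65, 55) [ 0.508 -0.368  0.283] [-36.0, -3.0, 47.0, 110.0, 47.0, 64.0, -29.0] wr [ 0.47 -0.13  0.56] margin 14.0
(0.543, -0.28, 0.135, 65, 90) [ 0.508 -0.318  0.251] [-44.0, 16.0, 40.0, 123.0, 74.0, 72.0, -69.0] wr [0.47 0.04 0.34] margin 17.0
(0.543, -0.278, 0.128, 65, 120) [ 0.508 -0.253  0.247] [-48.0, 45.0, 36.0, 122.0, 75.0, 87.0, -88.0] wr [0.47 0.1  0.14] margin 19.0
(0.543, -0.27, 0.21, 75, 55) [ 0.521 -0.371  0.287] [-39.0, 2.0, 53.0, 106.0, 41.0, 64.0, -15.0] wr [ 0.5  -0.13  0.57] margin 18.0
(0.543, -0.28, 0.135, 75, 90) [ 0.521 -0.318  0.256] [-49.0, 21.0, 47.0, 119.0, 68.0, 70.0, -55.0] wr [0.5  0.04 0.35] margin 21.0
(0.543, -0.278, 0.128, 75, 120) [ 0.521 -0.251  0.252] [-52.0, 49.0, 43.0, 118.0, 69.0, 83.0, -73.0] wr [0.5  0.1  0.15] margin 22.0
[0.8, 0.7, 1.0, -0.3, -0.05, 0.02, -0.02] | 13 3.5
[0.8, 1.9, 2.8, -0.9, -0.11, 0.06, -0.04] | 22 4.0
[0.8, 3.1, 4.5, -1.6, -0.17, 0.09, -0.06] | 22 4.0
[0.8, 4.2, 6.1, -2.3, -0.23, 0.12, -0.08] | 21 4.0
[0.8, 5.3, 7.8, -3.0, -0.29, 0.15, -0.1] | 21 4.0
[0.8, 6.3, 9.3, -3.7, -0.34, 0.18, -0.12] | 20 4.0
[0.8, 7.4, 10.8, -4.4, -0.4, 0.21, -0.14] | 20 4.0
[0.8, 8.3, 12.3, -5.0, -0.46, 0.24, -0.16] | 19 4.0
[0.8, 9.3, 13.8, -5.7, -0.52, 0.27, -0.18] | 18 4.0
[0.8, 10.2, 15.1, -6.3, -0.58, 0.3, -0.2] | 18 4.0
[0.8, 11.1, 16.5, -6.9, -0.65, 0.33, -0.21] | 17 4.0
[0.8, 12.0, 17.8, -7.4, -0.71, 0.36, -0.23] | 17 4.0
```

```bash
python3 - <<'E'
from path import *
rows(seg((.565,.008,.288,55.9,0),(.543,-.27,.21,70,52),14)[:12],.8)
E
```

```text
[0.8, 0.8, 1.0, -0.2, -0.05, 0.02, -0.02] | 13 3.4
[0.8, 2.0, 2.8, -0.9, -0.1, 0.05, -0.05] | 22 3.8
[0.8, 3.2, 4.5, -1.5, -0.16, 0.08, -0.08] | 22 3.8
[0.8, 4.4, 6.2, -2.2, -0.22, 0.1, -0.1] | 21 3.8
[0.8, 5.5, 7.8, -2.8, -0.27, 0.13, -0.13] | 21 3.8
[0.8, 6.6, 9.4, -3.5, -0.33, 0.16, -0.15] | 20 3.8
[0.8, 7.7, 10.9, -4.1, -0.39, 0.18, -0.18] | 20 3.8
[0.8, 8.8, 12.4, -4.8, -0.44, 0.2, -0.2] | 19 3.8
[0.8, 9.8, 13.8, -5.4, -0.5, 0.23, -0.22] | 19 3.8
[0.8, 10.8, 15.2, -6.0, -0.56, 0.25, -0.25] | 18 3.8
[0.8, 11.8, 16.6, -6.6, -0.62, 0.27, -0.27] | 18 3.8
[0.8, 12.7, 17.9, -7.1, -0.68, 0.29, -0.29] | 17 3.8
```

Request:
jog_arm --pt "0.8 0.8 1 -0.2 -0.05 0.02 -0.02" --pt "0.8 2 2.8 -0.9 -0.1 0.05 -0.05" --pt "0.8 3.2 4.5 -1.5 -0.16 0.08 -0.08" --pt "0.8 4.4 6.2 -2.2 -0.22 0.1 -0.1" --pt "0.8 5.5 7.8 -2.8 -0.27 0.13 -0.13" --pt "0.8 6.6 9.4 -3.5 -0.33 0.16 -0.15" --pt "0.8 7.7 10.9 -4.1 -0.39 0.18 -0.18" --pt "0.8 8.8 12.4 -4.8 -0.44 0.2 -0.2" --pt "0.8 9.8 13.8 -5.4 -0.5 0.23 -0.22" --pt "0.8 10.8 15.2 -6 -0.56 0.25 -0.25" --pt "0.8 11.8 16.6 -6.6 -0.62 0.27 -0.27" --pt "0.8 12.7 17.9 -7.1 -0.68 0.29 -0.29"

```text
time_s: 12.62
tool_pos: [0.5146, -0.3413, 0.2751]
tool_rot: [152.6, -15.1, -16.0]
force: [-0.6, -0.1, -2.7]
grip_width: 0.0134
```

```bash
python3 - <<'E'
from path import *
plan(); rows(seg((.546,-.23,.22,68,45),(.543,-.275,.14,70,80),10),.8)
cv2.imwrite("pics/s10.png",cv2.resize(viewer.read_camera("side")[60:260,180:400,::-1],None,fx=3.6,fy=3))
cv2.imwrite("pics/c10.png",cv2.resize(viewer.read_camera("scene")[60:260,180:400,::-1],None,fx=3.6,fy=3))
E
```

```text
t 12.62 tcp [ 0.5146 -0.3413  0.2751] rot [152.6 -15.1 -16. ] F [-0.6 -0.1 -2.7] w 0.0134 q [-37.13, -1.4, 51.94, 105.1, 32.11, 64.9, -15.85]
[0.8, 0.0, -0.0, 0.0, -0.06, 0.02, -0.01] | 0 4.0
[0.8, -0.0, -0.1, 0.2, -0.12, 0.05, -0.02] | 2 3.5
[0.8, -0.1, -0.1, 0.3, -0.18, 0.07, -0.03] | 2 3.5
[0.8, -0.1, -0.2, 0.5, -0.23, 0.09, -0.04] | 2 3.5
[0.8, -0.2, -0.4, 0.7, -0.29, 0.11, -0.04] | 2 3.5
[0.8, -0.3, -0.6, 0.9, -0.35, 0.13, -0.05] | 3 3.5
[0.8, -0.4, -0.8, 1.1, -0.41, 0.15, -0.06] | 3 3.5
[0.8, -0.5, -1.1, 1.3, -0.46, 0.17, -0.07] | 4 3.5
[0.8, -0.7, -1.4, 1.5, -0.52, 0.19, -0.08] | 4 3.5
[0.8, -0.9, -1.8, 1.7, -0.58, 0.21, -0.09] | 5 3.5
```

View pics/s10.png

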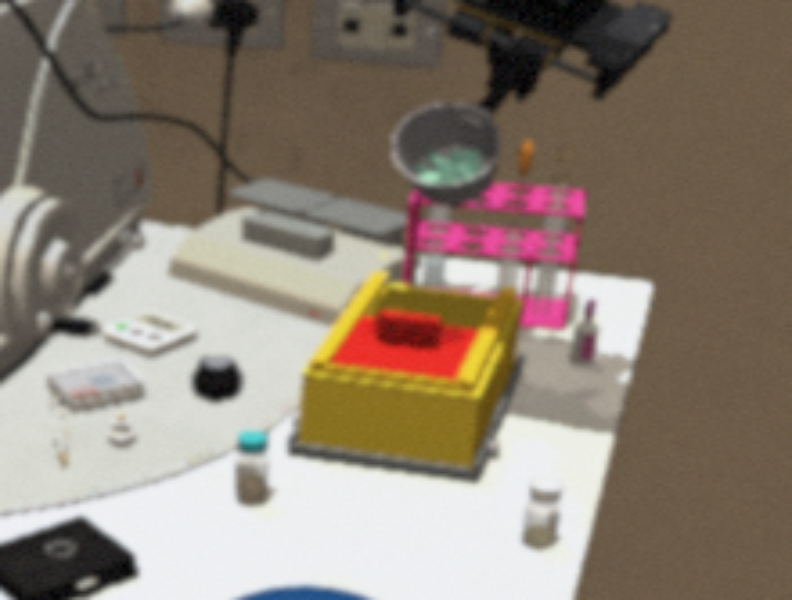

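View pics/c10.png

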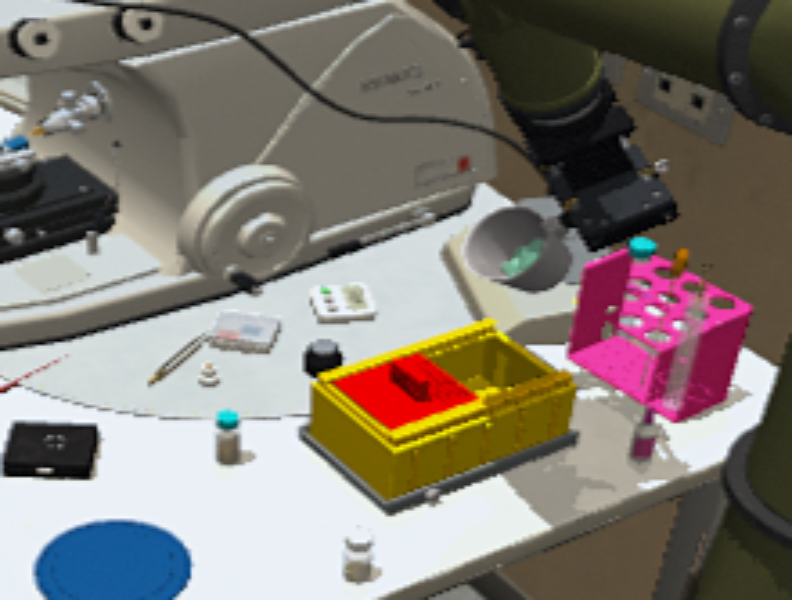

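```bash
python3 - <<'E'
from path import *
rows(seg((.546,-.23,.22,68,45),(.543,-.272,.127,70,78),11),.8)
E
```

```text
[0.8, 0.1, -0.0, 0.1, -0.06, 0.02, -0.01] | 1 3.6
[0.8, 0.0, -0.1, 0.3, -0.11, 0.04, -0.01] | 3 3.0
[0.8, -0.0, -0.2, 0.6, -0.15, 0.06, -0.02] | 3 3.0
[0.8, -0.1, -0.4, 0.9, -0.2, 0.08, -0.03] | 3 3.0
[0.8, -0.2, -0.6, 1.2, -0.25, 0.09, -0.04] | 3 3.0
[0.8, -0.3, -0.8, 1.4, -0.3, 0.11, -0.05] | 4 3.0
[0.8, -0.5, -1.0, 1.7, -0.35, 0.13, -0.05] | 4 3.0
[0.8, -0.6, -1.3, 2.0, -0.4, 0.15, -0.06] | 4 3.0
[0.8, -0.7, -1.6, 2.4, -0.45, 0.16, -0.07] | 5 3.0
[0.8, -0.9, -1.9, 2.7, -0.5, 0.18, -0.08] | 5 3.0
[0.8, -1.1, -2.3, 3.0, -0.55, 0.2, -0.08] | 5 3.0
```

Request:
jog_arm --pt "0.8 0.1 0 0.1 -0.06 0.02 -0.01" --pt "0.8 0 -0.1 0.3 -0.11 0.04 -0.01" --pt "0.8 0 -0.2 0.6 -0.15 0.06 -0.02" --pt "0.8 -0.1 -0.4 0.9 -0.2 0.08 -0.03" --pt "0.8 -0.2 -0.6 1.2 -0.25 0.09 -0.04" --pt "0.8 -0.3 -0.8 1.4 -0.3 0.11 -0.05" --pt "0.8 -0.5 -1 1.7 -0.35 0.13 -0.05" --pt "0.8 -0.6 -1.3 2 -0.4 0.15 -0.06" --pt "0.8 -0.7 -1.6 2.4 -0.45 0.16 -0.07" --pt "0.8 -0.9 -1.9 2.7 -0.5 0.18 -0.08" --pt "0.8 -1.1 -2.3 3 -0.55 0.2 -0.08" --pt "0.8 -1.1 -2.3 3 -0.55 0.2 -0.08"

```text
time_s: 13.72
tool_pos: [0.5139, -0.331, 0.2309]
tool_rot: [117.6, -19.5, -4.1]
force: [-0.6, -0.0, -3.8]
grip_width: 0.0135
```

```bash
python3 - <<'E'
from path import *
plan(); rows(seg((.543,-.272,.127,70,78),(.543,-.272,.125,70,108),12),.8)
cv2.imwrite("pics/s11.png",cv2.resize(viewer.read_camera("side")[60:260,180:400,::-1],None,fx=3.6,fy=3))
cv2.imwrite("pics/c11.png",cv2.resize(viewer.read_camera("scene")[60:260,180:400,::-1],None,fx=3.6,fy=3))
E
```

```text
t 13.72 tcp [ 0.5139 -0.331   0.2309] rot [117.6 -19.5  -4.1] F [-0.6 -0.  -3.8] w 0.0135 q [-44.04, 11.84, 44.61, 120.19, 65.1, 65.14, -53.97]
[0.8, 0.3, 0.5, -0.4, -0.04, 0.01, -0.0] | 7 2.4
[0.8, 0.3, 0.4, -1.0, -0.08, 0.03, -0.01] | 5 2.5
[0.8, 0.3, 0.4, -1.5, -0.12, 0.04, -0.01] | 5 2.5
[0.8, 0.4, 0.3, -2.0, -0.16, 0.06, -0.01] | 5 2.5
[0.8, 0.4, 0.2, -2.6, -0.2, 0.07, -0.02] | 5 2.5
[0.8, 0.4, 0.1, -3.1, -0.24, 0.08, -0.02] | 5 2.5
[0.8, 0.4, -0.0, -3.6, -0.29, 0.1, -0.03] | 5 2.5
[0.8, 0.4, -0.2, -4.1, -0.33, 0.11, -0.03] | 5 2.5
[0.8, 0.4, -0.4, -4.6, -0.37, 0.13, -0.03] | 5 2.5
[0.8, 0.4, -0.6, -5.1, -0.41, 0.14, -0.04] | 5 2.5
[0.8, 0.3, -0.8, -5.6, -0.45, 0.16, -0.04] | 5 2.5
[0.8, 0.3, -1.1, -6.1, -0.49, 0.17, -0.04] | 5 2.5
```

View pics/s11.png

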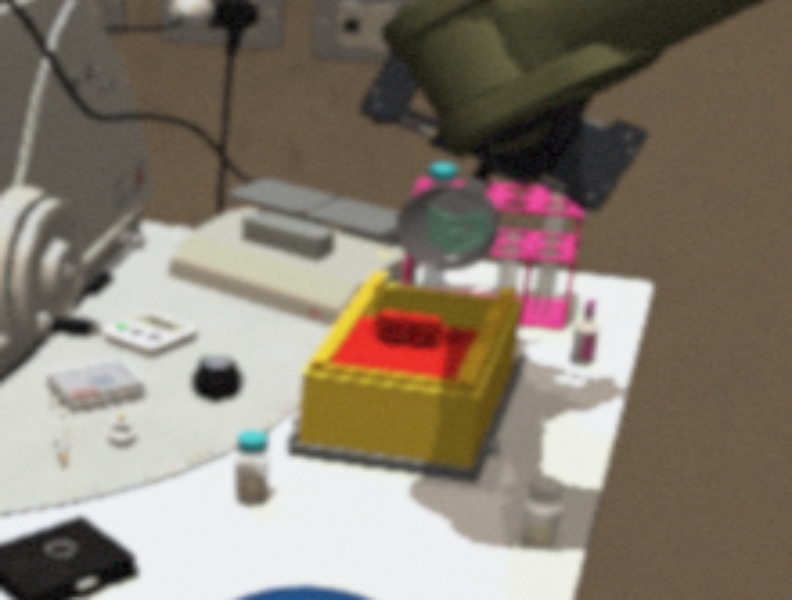

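View pics/c11.png

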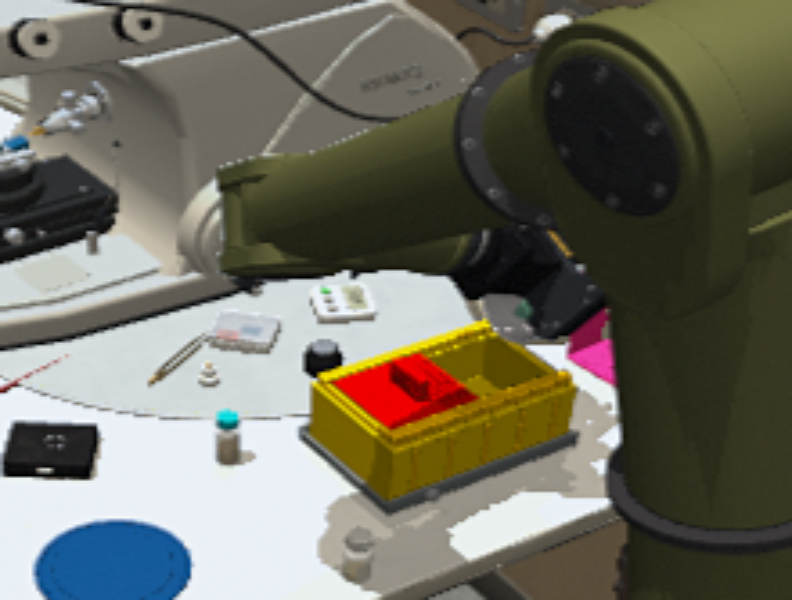

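```bash
cat >> path.py <<'E'
def lip_now():
    o=get_obs(); Rt=rot(o["tool_rot"]); R=Rt*(Ro.from_euler("y",-B,degrees=True)*rot([180,0,-90])).inv()
    og=np.array(o["tool_pos"])-.019*Rt.apply([0,0,1])-R.apply([-.088,0,.044])
    z=R.apply([0,0,1]); phi=np.degrees(np.arccos(z[2])); 
    d=-np.array([0,0,1])+z*z[2]; d/=np.linalg.norm(d)
    return og,og+.064*z+.0405*d,phi,z,R
E
python3 - <<'E'
from path import *
og,L,phi,z,R=lip_now(); print(np.round(og,4),"lip",np.round(L,4),"phi",round(phi,1),"z",np.round(z,3))
print("side proj of lip",proj("side",L),"seen ~",(304.2,148.3)," rim centre proj",proj("side",og+.064*z))
E
```

```text
[ 0.543  -0.3422  0.1524] lip [ 0.543  -0.2712  0.126 ] phi 78.1 z [-0.     0.979  0.206]
side proj of lip [301.80191409 147.87969495] seen ~ (304.2, 148.3)  rim centre proj [303.47303447 133.43742302]
```

Request:
jog_arm --pt "0.8 0.3 0.4 -0.4 -0.04 0.01 0" --pt "0.8 0.3 0.4 -1 -0.08 0.03 -0.01" --pt "0.8 0.3 0.4 -1.5 -0.12 0.04 -0.01" --pt "0.8 0.4 0.3 -2 -0.16 0.06 -0.01" --pt "0.8 0.4 0.2 -2.6 -0.2 0.07 -0.02" --pt "0.8 0.4 0.1 -3.1 -0.24 0.08 -0.02" --pt "0.8 0.4 0 -3.6 -0.29 0.1 -0.03" --pt "0.8 0.4 -0.2 -4.1 -0.33 0.11 -0.03" --pt "0.8 0.4 -0.4 -4.6 -0.37 0.13 -0.03" --pt "0.8 0.4 -0.6 -5.1 -0.41 0.14 -0.04" --pt "0.8 0.3 -0.8 -5.6 -0.45 0.16 -0.04" --pt "0.8 0.3 -1.1 -6.1 -0.49 0.17 -0.04"

```text
time_s: 14.82
tool_pos: [0.516, -0.2738, 0.2527]
tool_rot: [86.1, -19.6, 6.1]
force: [-0.4, -0.5, -2.6]
grip_width: 0.0137
```

```bash
python3 - <<'E'
from path import *
plan(); og,L,phi,z,R=lip_now(); print("lip",np.round(L,4),"phi",round(phi,1)); rows(seg((.543,-.272,.125,70,106),(.543,-.272,.127,70,128),8),.8)
cv2.imwrite("pics/s12.png",cv2.resize(viewer.read_camera("side")[60:260,180:400,::-1],None,fx=3.6,fy=3))
cv2.imwrite("pics/c12.png",cv2.resize(viewer.read_camera("scene")[60:260,180:400,::-1],None,fx=3.6,fy=3))
E
```

```text
t 14.82 tcp [ 0.516  -0.2738  0.2527] rot [ 86.1 -19.6   6.1] F [-0.4 -0.5 -2.6] w 0.0137 q [-50.37, 35.31, 41.41, 121.05, 71.69, 79.42, -74.72]
lip [ 0.5453 -0.2736  0.1284] phi 107.8
[0.8, -0.2, -0.2, -0.4, -0.01, 0.01, -0.01] | 5 1.2
[0.8, -0.1, -0.2, -1.0, -0.06, 0.03, -0.02] | 6 2.7
[0.8, -0.1, -0.2, -1.6, -0.1, 0.04, -0.02] | 6 2.8
[0.8, -0.0, -0.2, -2.2, -0.15, 0.06, -0.02] | 6 2.7
[0.8, -0.0, -0.3, -2.8, -0.19, 0.07, -0.03] | 6 2.8
[0.8, 0.0, -0.4, -3.3, -0.24, 0.09, -0.03] | 6 2.8
[0.8, 0.0, -0.5, -3.9, -0.28, 0.11, -0.04] | 6 2.7
[0.8, 0.0, -0.6, -4.5, -0.33, 0.12, -0.04] | 6 2.7
```

View pics/s12.png

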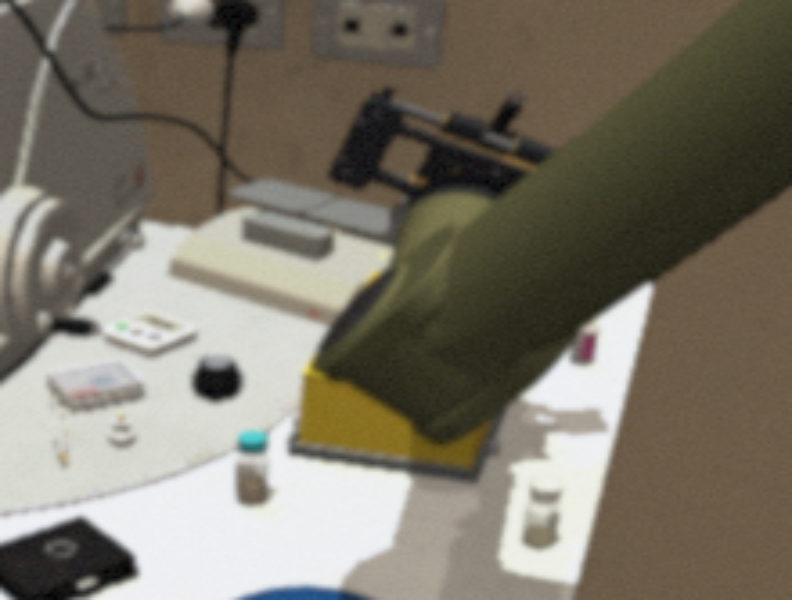

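View pics/c12.png

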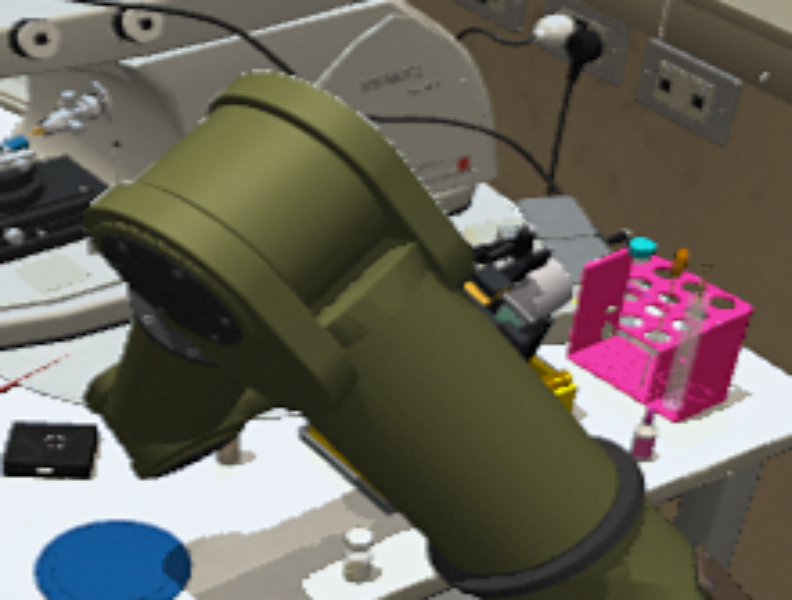

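Request:
jog_arm --pt "0.8 -0.2 -0.2 -0.4 -0.02 0.01 0" --pt "0.8 -0.1 -0.2 -1 -0.06 0.03 -0.01" --pt "0.8 -0.1 -0.2 -1.6 -0.1 0.04 -0.02" --pt "0.8 0 -0.2 -2.2 -0.15 0.06 -0.02" --pt "0.8 0 -0.3 -2.8 -0.19 0.07 -0.03" --pt "0.8 0 -0.3 -2.8 -0.19 0.07 -0.03" --pt "0.8 0 -0.3 -2.8 -0.19 0.07 -0.03"

```text
time_s: 15.5
tool_pos: [0.5163, -0.2452, 0.2474]
tool_rot: [74.1, -17.2, 10.1]
force: [-0.5, 0.2, -1.8]
grip_width: 0.0134
```

```bash
python3 - <<'E'
from path import *
plan(); og,L,phi,z,R=lip_now(); print("lip",np.round(L,4),"phi",round(phi,1),"wrist pt",np.round(fk(get_obs()["qpos"],PP,True)[3],3)); rows(seg((.543,-.272,.125,70,118),(.543,-.272,.127,70,130),4),.8)
cv2.imwrite("pics/s13.png",cv2.resize(viewer.read_camera("side")[60:260,180:400,::-1],None,fx=3.6,fy=3))
cv2.imwrite("pics/w13.png",cv2.resize(viewer.read_camera("wrist")[:,:,::-1],(800,600)))
E
```

```text
t 15.5 tcp [ 0.5163 -0.2452  0.2474] rot [ 74.1 -17.2  10.1] F [-0.5  0.2 -1.8] w 0.0134 q [-51.14, 46.77, 39.52, 119.49, 70.93, 85.08, -79.78]
lip [ 0.5445 -0.27    0.1251] phi 119.4 wrist pt [0.483 0.109 0.15 ]
[0.8, -0.2, 0.0, -0.2, -0.03, 0.01, 0.0] | 2 1.6
[0.8, -0.1, 0.1, -0.8, -0.08, 0.03, -0.0] | 6 3.0
[0.8, -0.0, 0.1, -1.4, -0.13, 0.04, -0.01] | 6 3.0
[0.8, 0.0, 0.1, -2.1, -0.17, 0.06, -0.01] | 6 3.0
```

View pics/s13.png

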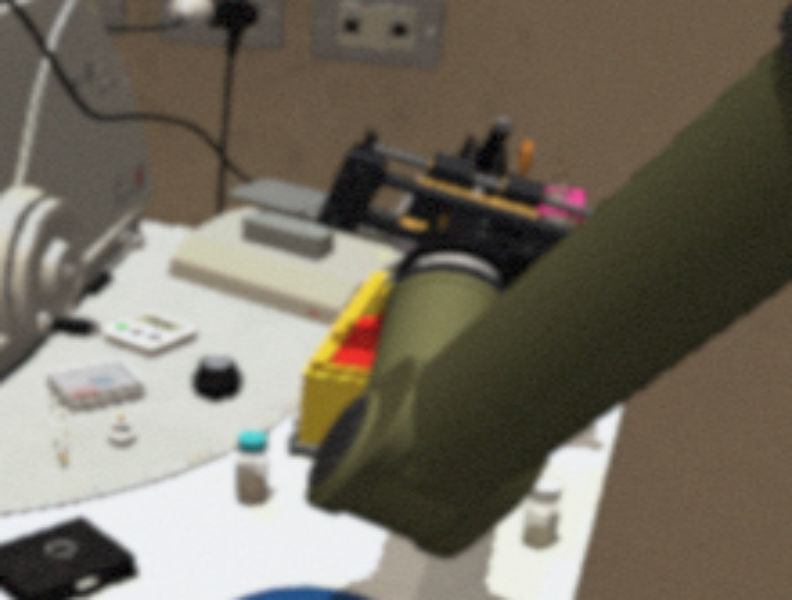

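View pics/w13.png

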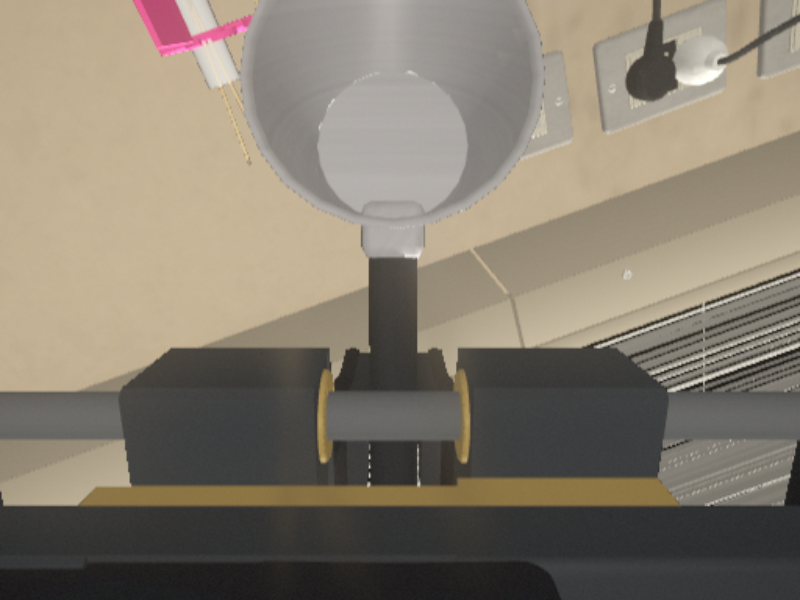

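Request:
jog_arm --pt "0.8 -0.2 0 -0.2 -0.03 0.01 0" --pt "0.8 -0.1 0.1 -0.8 -0.08 0.03 0" --pt "0.8 0 0.1 -1.4 -0.13 0.04 -0.01" --pt "0.8 0 0.1 -1.4 -0.13 0.04 -0.01" --pt "0.8 0 0.1 -1.4 -0.13 0.04 -0.01"

```text
time_s: 16.02
tool_pos: [0.5145, -0.2322, 0.2454]
tool_rot: [66.2, -15.9, 12.0]
force: [0.3, -0.8, -1.6]
grip_width: 0.0138
```

```bash
python3 - <<'E'
from path import *
plan(); og,L,phi,z,R=lip_now(); print("lip",np.round(L,4),"phi",round(phi,1))
rows(seg((L[0],L[1],L[2],70,phi),(.543,-.265,.21,70,62),12),.8)
cv2.imwrite("pics/w14.png",cv2.resize(viewer.read_camera("wrist")[:,:,::-1],(800,600)))
E
```

```text
t 16.02 tcp [ 0.5145 -0.2322  0.2454] rot [ 66.2 -15.9  12. ] F [ 0.3 -0.8 -1.6] w 0.0138 q [-50.88, 54.19, 38.88, 117.87, 70.19, 88.98, -82.89]
lip [ 0.5428 -0.2733  0.1277] phi 127.1
[0.8, 0.1, 0.5, 1.4, 0.09, -0.03, 0.01] | 15 5.4
[0.8, 0.1, 1.0, 2.7, 0.18, -0.06, 0.02] | 14 5.4
[0.8, 0.1, 1.3, 4.1, 0.27, -0.09, 0.02] | 14 5.4
[0.8, 0.1, 1.5, 5.4, 0.36, -0.12, 0.03] | 13 5.4
[0.8, -0.0, 1.6, 6.6, 0.45, -0.15, 0.04] | 12 5.4
[0.8, -0.1, 1.7, 7.8, 0.54, -0.18, 0.05] | 12 5.4
[0.8, -0.2, 1.6, 8.9, 0.62, -0.21, 0.06] | 11 5.4
[0.8, -0.3, 1.5, 9.9, 0.71, -0.24, 0.07] | 11 5.4
[0.8, -0.5, 1.3, 10.9, 0.8, -0.28, 0.07] | 10 5.4
[0.8, -0.7, 1.0, 11.8, 0.89, -0.31, 0.08] | 9 5.4
[0.8, -0.8, 0.7, 12.5, 0.98, -0.34, 0.09] | 9 5.4
[0.8, -1.0, 0.3, 13.2, 1.07, -0.37, 0.1] | 8 5.4
```

View pics/w14.png

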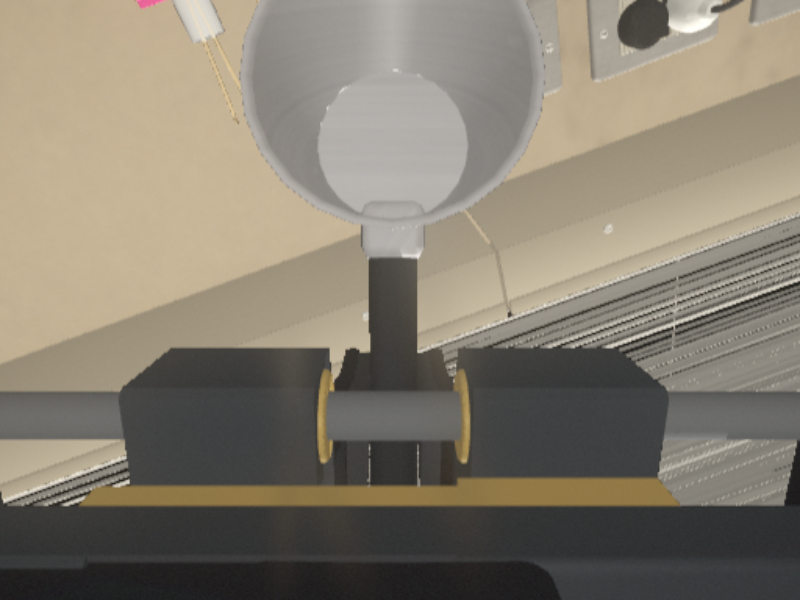

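Request:
jog_arm --pt "0.8 0.1 0.5 1.4 0.09 -0.03 0.01" --pt "0.8 0.1 1 2.7 0.18 -0.06 0.02" --pt "0.8 0.1 1.3 4.1 0.27 -0.09 0.02" --pt "0.8 0.1 1.5 5.4 0.36 -0.12 0.03" --pt "0.8 0 1.6 6.6 0.45 -0.15 0.04" --pt "0.8 -0.1 1.7 7.8 0.54 -0.18 0.05" --pt "0.8 -0.2 1.6 8.9 0.62 -0.21 0.06" --pt "0.8 -0.3 1.5 9.9 0.71 -0.24 0.07" --pt "0.8 -0.5 1.3 10.9 0.8 -0.28 0.07" --pt "0.8 -0.7 1 11.8 0.89 -0.31 0.08" --pt "0.8 -0.8 0.7 12.5 0.98 -0.34 0.09" --pt "0.8 -1 0.3 13.2 1.07 -0.37 0.1"

```text
time_s: 17.07
tool_pos: [0.5129, -0.3559, 0.2969]
tool_rot: [135.1, -17.8, -10.0]
force: [-0.4, 0.5, -2.2]
grip_width: 0.0134
```

```bash
python3 - <<'E'
from path import *
plan(); og,L,phi,z,R=lip_now(); print("lip",np.round(L,4),"phi",round(phi,1))
rows(seg((L[0],L[1],L[2],70,phi),(.560,.0,.29,56,0),14)[:12],.8)
cv2.imwrite("pics/s15.png",cv2.resize(viewer.read_camera("side")[60:260,180:400,::-1],None,fx=3.6,fy=3))
cv2.imwrite("pics/c15.png",cv2.resize(viewer.read_camera("scene")[100:270,230:380,::-1],None,fx=4.5,fy=3.5))
E
```

```text
t 17.07 tcp [ 0.5129 -0.3559  0.2969] rot [135.1 -17.8 -10. ] F [-0.4  0.5 -2.2] w 0.0134 q [-44.26, -1.86, 51.12, 110.68, 52.66, 67.27, -30.65]
lip [ 0.5417 -0.2657  0.2113] phi 61.5
[0.8, -0.2, -1.0, -0.8, 0.07, -0.02, 0.02] | 13 4.4
[0.8, -0.5, -2.0, -1.7, 0.14, -0.05, 0.04] | 14 4.5
[0.8, -0.9, -3.2, -2.5, 0.21, -0.07, 0.07] | 15 4.5
[0.8, -1.2, -4.4, -3.4, 0.28, -0.1, 0.09] | 15 4.5
[0.8, -1.6, -5.6, -4.3, 0.35, -0.12, 0.12] | 16 4.5
[0.8, -2.0, -7.0, -5.3, 0.42, -0.15, 0.14] | 17 4.5
[0.8, -2.4, -8.3, -6.3, 0.49, -0.18, 0.17] | 18 4.5
[0.8, -2.8, -9.8, -7.4, 0.56, -0.21, 0.19] | 18 4.5
[0.8, -3.2, -11.3, -8.5, 0.63, -0.24, 0.21] | 19 4.5
[0.8, -3.6, -12.8, -9.6, 0.69, -0.27, 0.24] | 20 4.5
[0.8, -4.1, -14.4, -10.9, 0.76, -0.31, 0.26] | 21 4.5
[0.8, -4.5, -16.0, -12.2, 0.83, -0.34, 0.29] | 21 4.5
```

View pics/s15.png

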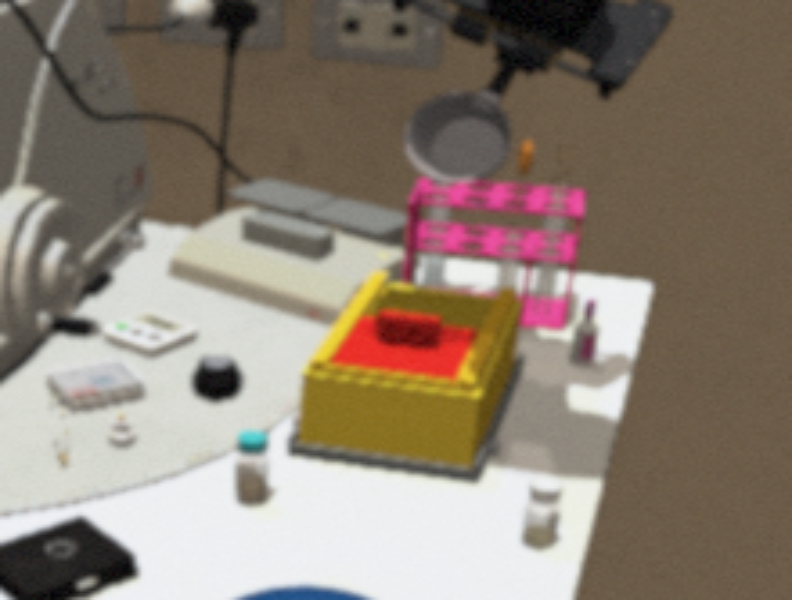

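View pics/c15.png

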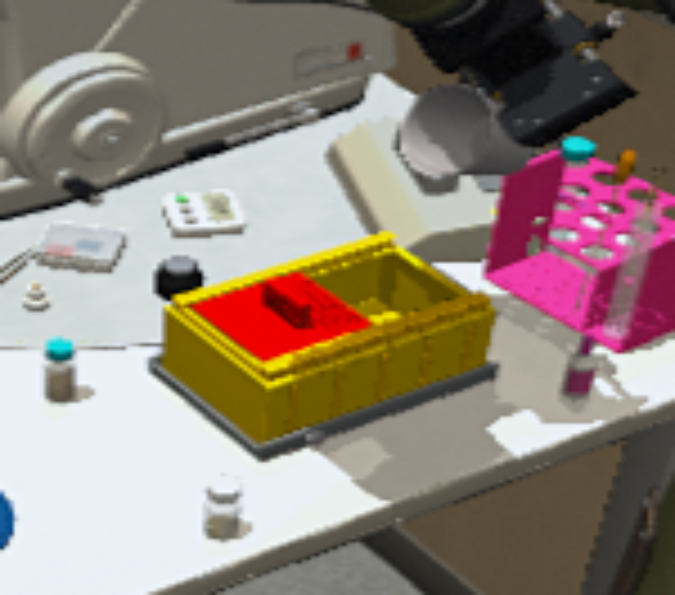

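Request:
jog_arm --pt "0.8 -0.2 -1 -0.8 0.07 -0.02 0.02" --pt "0.8 -0.5 -2 -1.7 0.14 -0.05 0.04" --pt "0.8 -0.9 -3.2 -2.5 0.21 -0.07 0.07" --pt "0.8 -1.2 -4.4 -3.4 0.28 -0.1 0.09" --pt "0.8 -1.6 -5.6 -4.3 0.35 -0.12 0.12" --pt "0.8 -2 -7 -5.3 0.42 -0.15 0.14" --pt "0.8 -2.4 -8.3 -6.3 0.49 -0.18 0.17" --pt "0.8 -2.8 -9.8 -7.4 0.56 -0.21 0.19" --pt "0.8 -3.2 -11.3 -8.5 0.63 -0.24 0.21" --pt "0.8 -3.6 -12.8 -9.6 0.69 -0.27 0.24" --pt "0.8 -4.1 -14.4 -10.9 0.76 -0.31 0.26" --pt "0.8 -4.5 -16 -12.2 0.83 -0.34 0.29"

```text
time_s: 18.17
tool_pos: [0.512, -0.1571, 0.258]
tool_rot: [-172.3, -4.9, -32.3]
force: [-0.0, 0.2, -2.7]
grip_width: 0.0133
```

```bash
python3 - <<'E'
from path import *
plan(); og,L,phi,z,R=lip_now(); psi=np.degrees(np.arctan2(R.apply([1,0,0])[1],R.apply([1,0,0])[0])); print("lip",np.round(L,4),"phi",round(phi,1),"psi",round(psi,1),"og",np.round(og,3))
a=og+R.apply([0,0,0]); kl=(L[0],L[1],L[2],psi,phi)
# target: pan level above the mat
rows(seg(kl,(.560,.0405+.06,.064+.16,28,0),12),.8)
E
```

```text
t 18.17 tcp [ 0.512  -0.1571  0.258 ] rot [-172.3   -4.9  -32.3] F [-0.   0.2 -2.7] w 0.0133 q [-47.28, -7.34, 62.04, 103.64, 0.64, 72.88, -17.16]
lip [ 0.5559 -0.042   0.2792] phi 8.8 psi 57.1 og [ 0.557 -0.092  0.222]
[0.8, -1.1, -0.9, 0.7, 0.01, 0.0, 0.05] | 16 2.8
[0.8, -2.2, -1.9, 1.3, 0.02, 0.01, 0.09] | 16 2.5
[0.8, -3.2, -2.9, 2.0, 0.03, 0.01, 0.13] | 16 2.5
[0.8, -4.2, -4.0, 2.7, 0.04, 0.01, 0.18] | 16 2.5
[0.8, -5.2, -5.0, 3.4, 0.05, 0.02, 0.22] | 16 2.5
[0.8, -6.2, -6.1, 4.1, 0.06, 0.02, 0.26] | 16 2.5
[0.8, -7.2, -7.1, 4.7, 0.07, 0.02, 0.31] | 16 2.5
[0.8, -8.3, -8.2, 5.4, 0.07, 0.02, 0.35] | 16 2.5
[0.8, -9.3, -9.3, 6.0, 0.08, 0.02, 0.39] | 16 2.5
[0.8, -10.3, -10.5, 6.7, 0.09, 0.02, 0.44] | 16 2.5
[0.8, -11.2, -11.6, 7.4, 0.1, 0.02, 0.48] | 16 2.5
[0.8, -12.2, -12.7, 8.0, 0.1, 0.02, 0.52] | 16 2.5
```

Request:
jog_arm --pt "0.8 -1.1 -0.9 0.7 0.01 0 0.05" --pt "0.8 -2.2 -1.9 1.3 0.02 0.01 0.09" --pt "0.8 -3.2 -2.9 2 0.03 0.01 0.13" --pt "0.8 -4.2 -4 2.7 0.04 0.01 0.18" --pt "0.8 -5.2 -5 3.4 0.05 0.02 0.22" --pt "0.8 -6.2 -6.1 4.1 0.06 0.02 0.26" --pt "0.8 -7.2 -7.1 4.7 0.07 0.02 0.31" --pt "0.8 -8.3 -8.2 5.4 0.07 0.02 0.35" --pt "0.8 -9.3 -9.3 6 0.08 0.02 0.39" --pt "0.8 -10.3 -10.5 6.7 0.09 0.02 0.44" --pt "0.8 -11.2 -11.6 7.4 0.1 0.02 0.48" --pt "0.8 -12.2 -12.7 8 0.1 0.02 0.52"

```text
time_s: 19.17
tool_pos: [0.4835, 0.0204, 0.1826]
tool_rot: [-165.5, -0.0, -61.9]
force: [-0.2, 0.8, -1.7]
grip_width: 0.0133
```

```bash
python3 - <<'E'
from path import *
plan(); og,L,phi,z,R=lip_now(); psi=np.degrees(np.arctan2(R.apply([1,0,0])[1],R.apply([1,0,0])[0])); print("phi",round(phi,1),"psi",round(psi,1),"og",np.round(og,3))
rows(seg((og[0],og[1]+.0405,og[2]+.064,psi,0),(.535,.123+.0405,.064+.08,1.3,0),11),.8)
E
```

```text
t 19.17 tcp [0.4835 0.0204 0.1826] rot [-165.5   -0.   -61.9] F [-0.2  0.8 -1.7] w 0.0133 q [-41.25, -14.88, 35.72, 120.6, 3.67, 58.17, -68.86]
phi 0.5 psi 28.1 og [0.557 0.059 0.156]
[0.8, -1.0, 0.1, 0.8, 0.01, 0.01, 0.04] | 12 2.5
[0.8, -1.9, 0.2, 1.5, 0.01, 0.02, 0.08] | 12 2.4
[0.8, -2.9, 0.2, 2.2, 0.01, 0.03, 0.12] | 12 2.4
[0.8, -3.8, 0.2, 2.9, 0.01, 0.04, 0.16] | 12 2.4
[0.8, -4.8, 0.2, 3.6, 0.01, 0.05, 0.21] | 12 2.4
[0.8, -5.7, 0.2, 4.3, 0.01, 0.06, 0.25] | 12 2.4
[0.8, -6.7, 0.2, 5.0, 0.01, 0.08, 0.29] | 12 2.4
[0.8, -7.6, 0.2, 5.8, 0.01, 0.09, 0.33] | 12 2.4
[0.8, -8.5, 0.1, 6.5, 0.01, 0.1, 0.37] | 12 2.4
[0.8, -9.5, 0.1, 7.2, 0.01, 0.11, 0.41] | 12 2.4
[0.8, -10.4, 0.0, 7.9, 0.01, 0.12, 0.45] | 12 2.4
```

Request:
jog_arm --pt "0.8 -1 0.1 0.8 0.01 0.01 0.04" --pt "0.8 -1.9 0.2 1.5 0.01 0.02 0.08" --pt "0.8 -2.9 0.2 2.2 0.01 0.03 0.12" --pt "0.8 -3.8 0.2 2.9 0.01 0.04 0.16" --pt "0.8 -4.8 0.2 3.6 0.01 0.05 0.21" --pt "0.8 -5.7 0.2 4.3 0.01 0.06 0.25" --pt "0.8 -6.7 0.2 5 0.01 0.08 0.29" --pt "0.8 -7.6 0.2 5.8 0.01 0.09 0.33" --pt "0.8 -8.5 0.1 6.5 0.01 0.1 0.37" --pt "0.8 -9.5 0.1 7.2 0.01 0.11 0.41" --pt "0.8 -10.4 0 7.9 0.01 0.12 0.45" --pt "0.8 -10.4 0 7.9 0.01 0.12 0.45"

```text
time_s: 20.17
tool_pos: [0.448, 0.122, 0.1028]
tool_rot: [-165.3, -0.4, -88.4]
force: [0.1, -0.3, -1.3]
grip_width: 0.0136
```

```bash
python3 - <<'E'
from path import *
plan(); og,L,phi,z,R=lip_now(); psi=np.degrees(np.arctan2(R.apply([1,0,0])[1],R.apply([1,0,0])[0])); print("phi",round(phi,1),"psi",round(psi,1),"og",np.round(og,4))
W=viewer.camera_params("wrist"); im=viewer.read_camera("wrist"); cv2.imwrite("pics/w17.png",cv2.resize(im[:,:,::-1],(800,600)))
n=R.apply([0,0,1]); print("pred rim centre wrist",proj("wrist",og+.064*n,W)*1.5625,"mat",proj("wrist",[.532,.1226,.003],W)*1.5625)
for c in("side","scene"): print(c,"rim c",proj(c,og+.064*n),"foot c",proj(c,og),"L/R rim",proj(c,og+R.apply([0,.0405,.064])),proj(c,og+R.apply([0.0405,0,.064])))
crop("side",225,200,345,305,6,"s17")
crop("scene",170,180,270,275,7,"c17")
E
```

```text
t 20.17 tcp [0.448  0.122  0.1028] rot [-165.3   -0.4  -88.4] F [ 0.1 -0.3 -1.3] w 0.0136 q [-39.55, -10.08, 15.35, 128.95, 11.6, 47.8, -119.28]
phi 0.5 psi 1.6 og [0.531  0.1241 0.0768]
pred rim centre wrist [391.20355576  81.27262941] mat [394.12600769 192.70409315]
side rim c [266.90699158 220.90976599] foot c [266.11013421 246.95785295] L/R rim [261.57136682 232.72337513] [247.02751018 217.5931352 ]
scene rim c [208.01772946 215.61470669] foot c [209.52821195 232.00436455] L/R rim [194.96519231 221.23677051] [201.01125557 207.37170305]
```

View pics/w17.png

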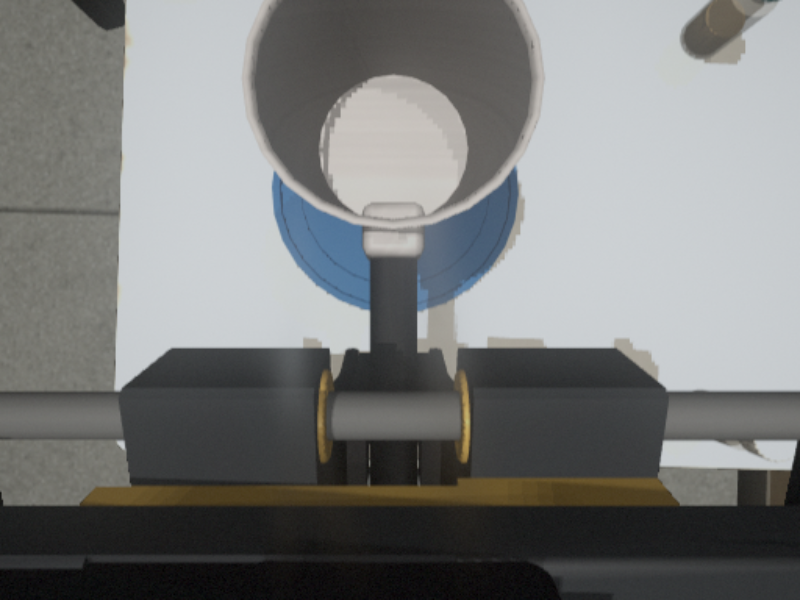

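View pics/s17.png

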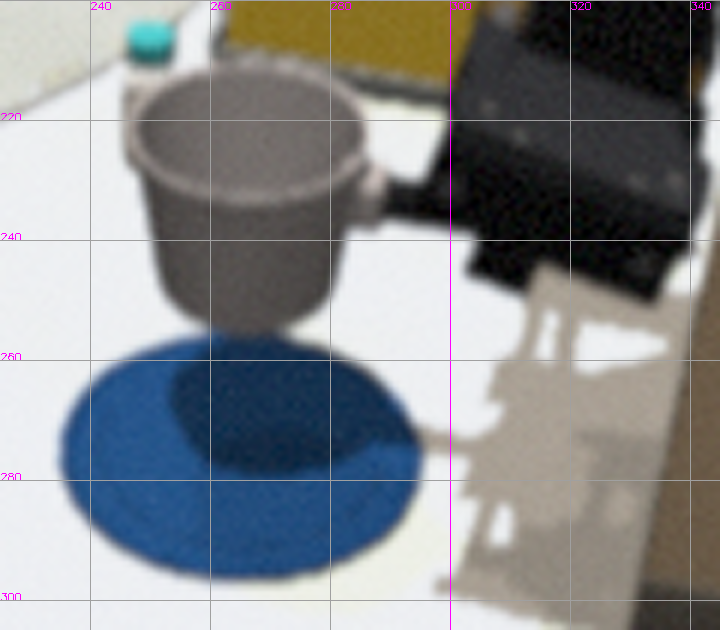

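View pics/c17.png

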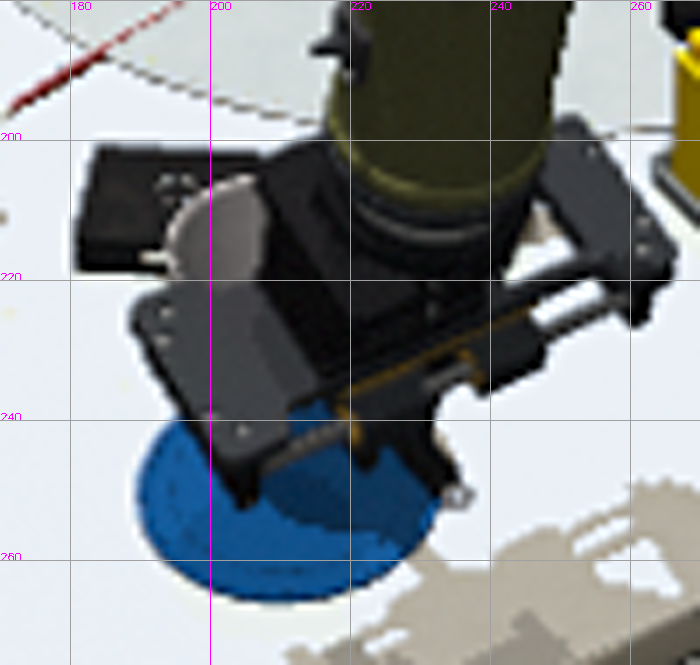

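```bash
python3 - <<'E'
from path import *
og,L,phi,z,R=lip_now()
p,Rt=tool(np.array([.532,.1228,.003]),Z(1.6),B,-90)
plan((p+[0,0,.02],Rt),(p+[0,0,.001],Rt),(p,Rt))
E
```

```text
t 20.32 tcp [0.4509 0.1204 0.1054] rot [-165.    -0.2  -88.5] F [-0.4  0.9 -1.2] w 0.0132 q [-39.45, -10.21, 15.62, 128.77, 11.57, 47.78, -118.99]
[-0.03, 1.65, 5.43] [0.0, -0.004, -0.0] rows 1.4 0.0
[-0.04, 2.14, 7.26] [0.0, -0.004, -0.0] rows 1.8 0.0
[-0.04, 2.17, 7.36] [0.0, -0.004, -0.0] rows 1.8 0.0
```

Request:
jog_arm --pt "0.8 0 0.4 1.3 0 0 0" --pt "0.8 0 0.8 2.6 0 0 0" --pt "0.8 0 1.2 3.9 0 -0.004 0" --pt "0.8 0 1.6 5.2 0 -0.004 0" --pt "0.8 0 1.8 6 0 -0.004 0" --pt "0.8 0 2 6.6 0 -0.004 0" --pt "0.8 0 2.1 7 0 -0.004 0" --pt "0.8 0 2.1 7.2 0 -0.004 0" --pt "0.8 0 2.1 7.2 0 -0.004 0"

```text
time_s: 21.07
tool_pos: [0.4495, 0.12, 0.0305]
tool_rot: [-165.0, -0.0, -88.4]
force: [-0.2, -0.1, -1.6]
grip_width: 0.0134
```

```bash
python3 - <<'E'
from path import *
og,L,phi,z,R=lip_now(); print(np.round(og,4),round(phi,1))
p,Rt=tool(np.array([.532,.1228,.003]),Z(1.6),B,-90)
plan((p,Rt))
crop("side",225,200,345,305,6,"s18")
E
```

```text
[0.5325 0.1223 0.0048] 0.0
t 21.07 tcp [0.4495 0.12   0.0305] rot [-165.    -0.   -88.4] F [-0.2 -0.1 -1.6] w 0.0134 q [-39.34, -3.26, 16.69, 133.13, 10.58, 36.42, -118.76]
[-0.05, 0.09, 0.16] [0.0, -0.0, -0.0] rows 0.0 0.0
```

View pics/s18.png

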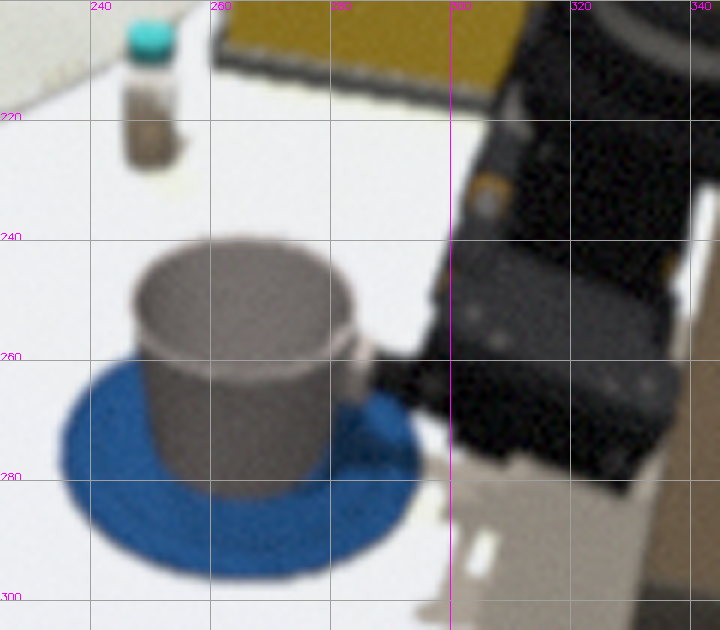

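Request:
jog_arm --pt "0.8 0 0.05 0.08 0 0 0" --pt "0.8 0 0.05 0.13 0 0 0" --pt "0.8 0 0.05 0.13 0 0 0" --pt "2 0 0.05 0.13 0 0 0" --pt "3.5 0 0.05 0.13 0 0 0" --pt "4.5 0 0.05 0.13 0 0 0" --pt "5 0 0.05 0.13 0 0 0" --pt "5 0 0 -1 0 0 0" --pt "5 0 -0.4 -3 0 0 0" --pt "5 0 -1 -6 0 0 0" --pt "5 0 -2 -9 0 0 0" --pt "5 0 -3 -12 0 0 0"

```text
time_s: 22.12
tool_pos: [0.4471, 0.1199, 0.1557]
tool_rot: [-165.0, 0.0, -88.4]
force: [0.1, -0.0, -0.5]
grip_width: 0.0493
```

```bash
python3 - <<'E'
from path import *
import json
plan(([.5,-.05,.24],[180,0,-90]))
W=viewer.camera_params("wrist"); im=viewer.read_camera("wrist"); cv2.imwrite("pics/w19.png",cv2.resize(im[:,:,::-1],(800,600))); json.dump({k:np.array(v).tolist() for k,v in W.items()},open("w19.json","w"))
crop("side",225,200,345,305,6,"s19")
E
```

```text
t 22.12 tcp [0.4471 0.1199 0.1557] rot [-165.     0.   -88.4] F [ 0.1 -0.  -0.5] w 0.0493 q [-39.34, -14.3, 14.75, 125.67, 11.53, 54.8, -118.56]
[17.13, -6.84, -6.9] [-0.262, 0.004, 0.028] rows 4.7 2.1
```

View pics/w19.png

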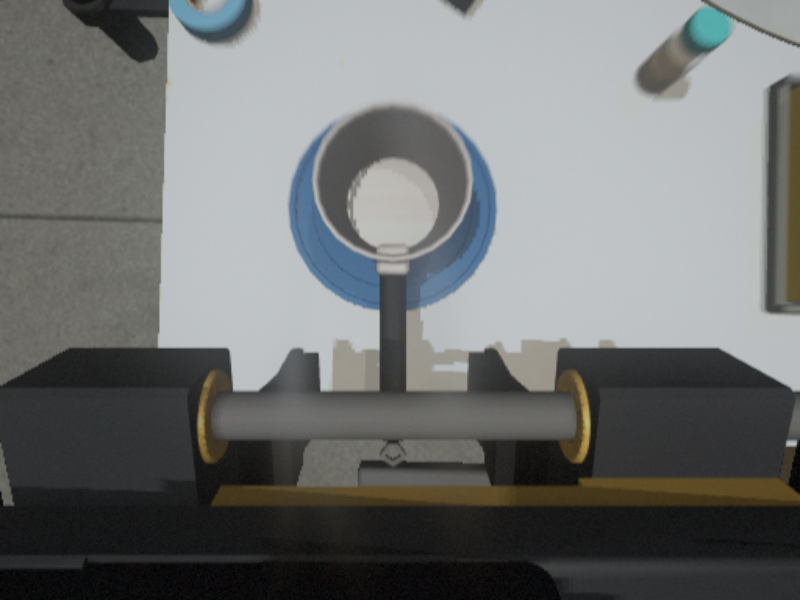

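View pics/s19.png

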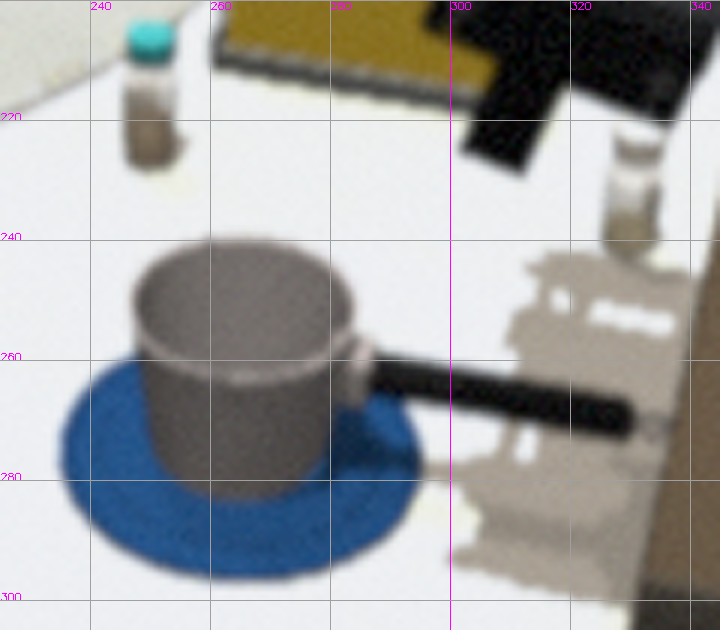

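```bash
python3 - <<'E'
from h import *
import json
from scipy.optimize import least_squares
W=json.load(open("w19.json"));k=1/1.5625
def c(pts,z,r): 
    Q=[atz("wrist",u*k,v*k,z,W)[:2] for u,v in pts]; s=least_squares(lambda v:[np.hypot(*(q-v[:2]))-(r or v[2]) for q in Q],[.53,.12,.03]); return np.round(s.x,4)
print("mat",c([(289.5,205),(497,205),(393,311),(300,258),(320,124),(477,140)],.003,.065),"floor",c([(346,205),(439,205),(392,157),(357,175),(428,175)],.006,None),"rim",c([(313,180),(472,180),(392,103),(340,243),(445,243)],.067,None))
E
```

```text
mat [0.5362 0.1226 0.03  ] floor [0.5356 0.1222 0.0288] rim [0.5341 0.1221 0.0403]
```

```bash
python3 - <<'E'
from h import *
plan(([.47,.05,.26],[180,0,-90]),([.46,-.25,.27],[180,0,-90]))
E
```

```text
t 22.22 tcp [0.4516 0.1218 0.1607] rot [-164.4    0.3  -88.4] F [-0.  -0.1  1. ] w 0.0497 q [-39.32, -14.44, 14.73, 125.29, 11.55, 54.63, -118.57]
[7.17, -4.27, -9.15] [-0.272, 0.009, 0.027] rows 3.0 2.2
[37.13, -2.82, -10.76] [-0.272, 0.009, 0.027] rows 9.3 2.2
```

Request:
jog_arm --pt "4 1 -1 -3 -0.05 0 0" --pt "4 3 -2 -6 -0.1 0 0" --pt "4 7 -4 -9 -0.2 0.005 0.02" --pt "4 11 -4 -9.5 -0.27 0.009 0.027" --pt "4 15 -4 -10 -0.27 0.009 0.027" --pt "4 19 -4 -10.5 -0.27 0.009 0.027" --pt "4 23 -3.5 -10.7 -0.27 0.009 0.027" --pt "4 27 -3 -10.7 -0.27 0.009 0.027" --pt "4 31 -3 -10.7 -0.27 0.009 0.027" --pt "4 35 -3 -10.7 -0.27 0.009 0.027" --pt "4 37 -3 -10.7 -0.27 0.009 0.027" --pt "4 37 -3 -10.7 -0.27 0.009 0.027"

```text
time_s: 23.22
tool_pos: [0.4601, -0.2549, 0.2697]
tool_rot: [-179.9, -0.2, -90.6]
force: [-0.8, -0.4, 0.3]
grip_width: 0.0398
```

```bash
python3 - <<'E'
from h import *
import json
plan(([.5425,-.174,.17],[180,0,-90]),([.5425,-.174,.096],[180,0,-90]))
W=viewer.camera_params("wrist"); im=viewer.read_camera("wrist"); cv2.imwrite("pics/w20.png",cv2.resize(im[:,:,::-1],(800,600))); json.dump({k:np.array(v).tolist() for k,v in W.items()},open("w20.json","w"))
cv2.imwrite("pics/s20.png",cv2.resize(viewer.read_camera("side")[:,:,::-1],(800,600)))
E
```

```text
t 23.22 tcp [ 0.4601 -0.2549  0.2697] rot [-179.9   -0.2  -90.6] F [-0.8 -0.4  0.3] w 0.0398 q [-21.48, 1.08, 48.66, 98.14, -0.68, 80.96, -63.27]
[-8.21, -8.14, 9.96] [-0.002, -0.004, -0.01] rows 3.7 0.1
[-8.24, -8.12, 17.36] [-0.002, -0.004, -0.01] rows 5.0 0.1
```

View pics/w20.png

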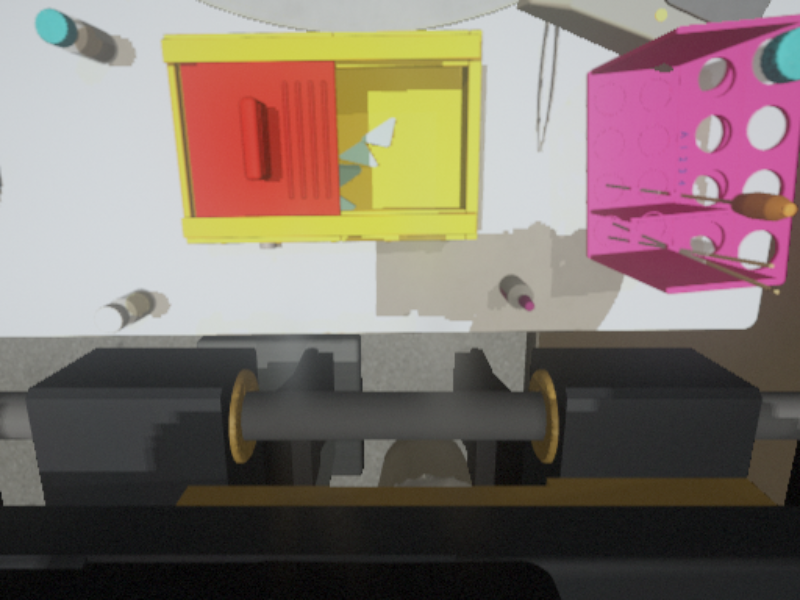

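View pics/s20.png

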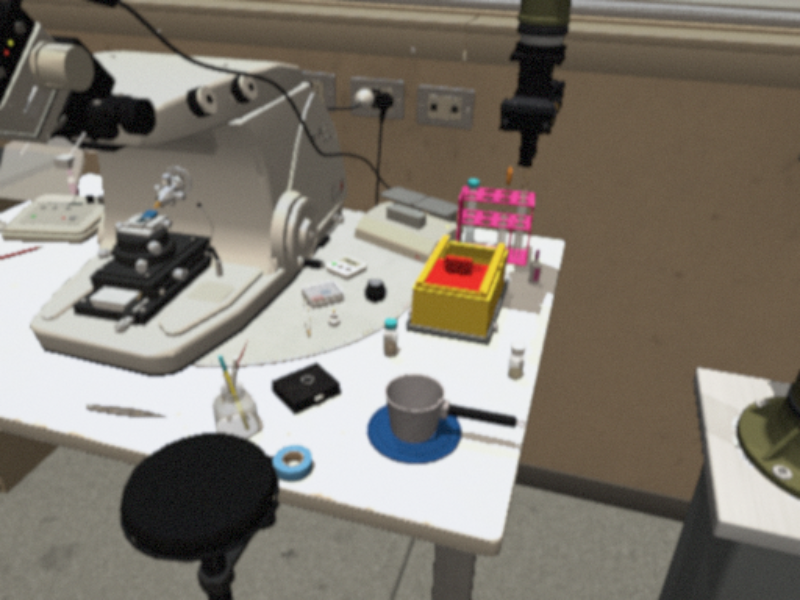

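Request:
jog_arm --pt "4 -3 -3 2 0 0 -0.01" --pt "4 -6 -6 5 0 0 -0.01" --pt "4 -8.2 -8.1 8 0 0 -0.01" --pt "4 -8.2 -8.1 11 0 0 -0.01" --pt "4 -8.2 -8.1 14 0 0 -0.01" --pt "4 -8.2 -8.1 16 0 0 -0.01" --pt "4 -8.2 -8.1 17.3 0 0 -0.01" --pt "4 -8.2 -8.1 17.3 0 0 -0.01" --pt "3 -8.2 -8.1 17.3 0 0 -0.01" --pt "0.5 -8.2 -8.1 17.3 0 0 -0.01" --pt "0.5 -8.2 -8.1 17.3 0 0 -0.01" --pt "0.5 -8.2 -8.1 17.3 0 0 -0.01" --squeeze 30

```text
time_s: 24.32
tool_pos: [0.5443, -0.1691, 0.0982]
tool_rot: [-179.7, -0.1, -89.6]
force: [1.0, -7.9, -1.4]
grip_width: 0.0207
```

Request:
jog_arm --pt "0.5 0 0 0 0 0 0" --pt "0.5 0 0 0 0 0 0" --pt "0.5 0 0 0 0 0 0" --pt "0.5 0 0 0 0 0 0"

```text
time_s: 24.65
tool_pos: [0.5443, -0.1746, 0.0992]
tool_rot: [-179.6, -0.5, -89.8]
force: [1.3, -9.9, -5.2]
grip_width: 0.01
```

Request:
jog_arm --pt "0.5 1.2 0 0 0 0 0" --pt "0.5 2.6 0 0 0 0 0" --pt "0.5 4 0 0 0 0 0" --pt "0.5 5.4 0 0 0 0 0" --pt "0.5 6.8 0 0 0 0 0" --pt "0.5 7.8 0 0 0 0 0" --pt "0.5 8.6 0 0 0 0 0" --pt "0.5 9 0 0 0 0 0" --pt "0.5 9.2 0 0 0 0 0" --pt "0.5 9.2 0 0 0 0 0" --pt "0.5 9.2 0 0 0 0 0"

```text
time_s: 25.57
tool_pos: [0.5446, -0.2629, 0.0993]
tool_rot: [-179.7, -0.2, -89.7]
force: [1.1, 6.5, -6.6]
grip_width: 0.0096
```

Request:
jog_arm --pt "0.5 0.3 0 0 0 0 0" --pt "0.5 0.6 0 0 0 0 0" --pt "0.5 0.6 0 0 0 0 0"

```text
time_s: 25.82
tool_pos: [0.5446, -0.2629, 0.0992]
tool_rot: [-179.8, 0.3, -89.5]
force: [-2.1, 12.9, 1.3]
grip_width: 0.0099
```

Request:
jog_arm --pt "0.5 0 0 0 0 0 0" --pt "2 0 0 0 0 0 0" --pt "3 0 0 0 0 0 0" --pt "3 0 0 0 0 0 0" --pt "3 0 0 -1 0 0 0" --pt "3 0 0 -4 0 0 0" --pt "3 0 0 -8 0 0 0" --pt "3 0 4 -12 0 0 0" --pt "3 0 8 -16 0 0 0" --pt "3 0 8 -18 0 0 0" --pt "3 0 8 -18 0 0 0"

```text
time_s: 26.73
tool_pos: [0.4627, -0.2691, 0.2867]
tool_rot: [-179.2, 0.2, -89.8]
force: [1.7, -2.1, 1.0]
grip_width: 0.03
```

```bash
python3 - <<'E'
from h import *
plan(([.5,0,.28],[180,0,-90]))
im=viewer.read_camera("wrist"); cv2.imwrite("pics/w22.png",cv2.resize(im[:,:,::-1],(800,600)))
cv2.imwrite("pics/s22.png",cv2.resize(viewer.read_camera("side")[:,:,::-1],(800,600)))
E
```

```text
t 26.73 tcp [ 0.4627 -0.2691  0.2867] rot [-179.2    0.2  -89.8] F [ 1.7 -2.1  1. ] w 0.03 q [-19.03, 1.95, 48.45, 95.65, -2.06, 82.5, -60.17]
[-26.89, -3.8, 0.82] [-0.014, 0.004, 0.003] rows 6.5 0.1
```

View pics/w22.png

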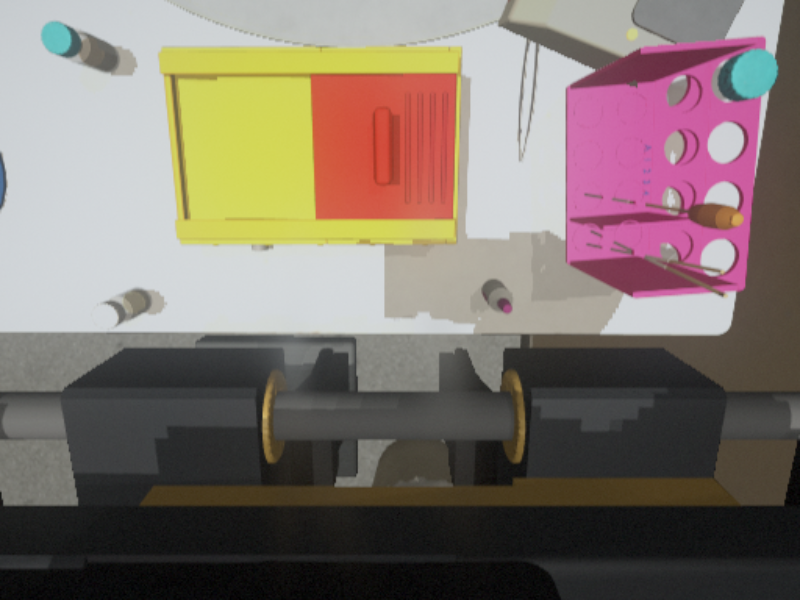

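```bash
python3 - <<'E'
from h import *
k=1/1.5625; p=viewer.camera_params("wrist")
print("seam y",atz("wrist",313*k,146*k,.09,p)[1],"was -.2125; tab",atz("wrist",374*k,146*k,.12,p)[1],atz("wrist",392*k,146*k,.12,p)[1], "lid far edge",atz("wrist",454*k,146*k,.09,p)[1])
from cell import env
print(env.sign_off())
E
```

```text
seam y -0.21298984560723017 was -.2125; tab -0.25404192614094667 -0.264794020778741 lid far edge -0.3050041910842771
the job is handed in; nothing more can be done
None
```

The job is done and handed in at about 27 s of the 72 s allowed.

I slid the lid open to its stop, lifted the pan by its handle and tipped it over the mouth to 127°. I then set the pan back on the mat and slid the lid shut to its stop.

**Lid:** it travelled 88.3 mm on closing and stopped against about 13 N. The last wrist picture shows it covering the mouth, with its edge at y −0.213 m, against −0.2125 m at the start. On opening I measured only 82.5 mm. This was probably because my fingers had nudged the lid as they closed on the tab; the later 88.3 mm closing stroke fits the lid having been at its open stop.

**Pan:** it stands upright, and its measured centre is within about 2 mm of the mat's centre. It was empty in the wrist pictures after the pour.

**Knives:** I did not count all seven in the bin. Four or five were visible through the mouth before I shut the lid; the rest would be under the lid side. None was visible outside the bin in any picture, and the gripper held only the handle.

**Other items:** the vials and glue bottle looked unmoved in the last wrist picture. The jar, tape and loupe looked unmoved in the last side picture I could view, before the lid was shut. I could not view the final side picture because the limit of 40 pictures was reached.

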